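Change over the battery packs in a locking charging drawer

TASK

Change over the radio battery packs: slide the safety catch on top of the charging station fully aside, press the release button it covered so that the drawer springs open, take the charged pack out of it and lay it flat in the wooden tray, and lay every battery pack that was on the table flat in a bay of the drawer, one to a bay. Then push the drawer shut until it latches, slide the safety catch fully back over the button, and leave the mug, the meter and the handheld radio where they are.

Things in the scene. Friction and masses are not known exactly. Their poses are not given: they have to be found in the camera images.
- charger: A fixed grey charging station for battery packs, 200 deep (x) by 310 wide (y) by 95 mm high, turned up to about 11 degrees; origin at the centre of its underside; its front, with the drawer, faces its own -x. All sizes given for its parts are along its own axes. The button and the safety catch are on its top
- catch_tab (a point): Centre of the upright steel grip tab of the safety catch, 36 (x) by 12 (y) by 28 mm high; its centre is 14 mm above the top of the catch's sliding plate (plate 58 by 50 mm, its upper face 114 mm above the table). Axes as the charger's; the tab stands on the plate's +y end, 18 mm to +y of the plate's centre, which is right over the button when the catch is closed
- catch (a joint): Slide of the safety catch along the charger's +y (robot's left), m: 0 = covers the button, 0.070 = fully aside; it moves with about 2 N and stays where it is left. The covered button cannot be reached
- button_top (a point): Centre of the top of the round black release button, 32 mm across, 12 mm proud of the charger's top (107 mm above the table)
- button (a joint): How far the release button is pressed, m: 0 = up, 0.007 = fully down; springs back; fully down takes about 5 N. From about 0.005 it frees the drawer's latch. It also dips by itself as the drawer is pushed home and latches
- drawer_front (a point): Point on the outer face of the drawer's front: centre of its width, 40 mm above the table; the front is 306 mm wide (y), from 5 to 62 mm above the table, and it faces the charger's -x. It moves with the drawer
- drawer (a joint): Travel of the drawer out of the charger towards its -x, m: 0 = shut and latched, 0.125 = fully open. Freed by the button, a damped spring (5 N when shut, 1.5 N when open) slides it fully open in 1 to 2 s; it springs open again unless latched. To latch it, push the front about 3 mm past 0 (the end stop) against about 8 to 10 N; it then springs back to rest at 0
- bay0 (a point): Centre of the floor of drawer bay 0 (bays 0 to 3 lie side by side along y, 66 mm apart); floor 16 mm above the table; the bay is 105 (x) by 60 (y) mm, between ribs 6 mm thick and 12 mm high, a rear wall 14 mm high and the drawer front. Moves with the drawer; open, all of the bay is clear of the charger
- bay1 (a point): Centre of the floor of drawer bay 1 (bays 0 to 3 lie side by side along y, 66 mm apart); floor 16 mm above the table; the bay is 105 (x) by 60 (y) mm, between ribs 6 mm thick and 12 mm high, a rear wall 14 mm high and the drawer front. Moves with the drawer; open, all of the bay is clear of the charger
- bay2 (a point): Centre of the floor of drawer bay 2 (bays 0 to 3 lie side by side along y, 66 mm apart); floor 16 mm above the table; the bay is 105 (x) by 60 (y) mm, between ribs 6 mm thick and 12 mm high, a rear wall 14 mm high and the drawer front. Moves with the drawer; open, all of the bay is clear of the charger
- bay3 (a point): Centre of the floor of drawer bay 3 (bays 0 to 3 lie side by side along y, 66 mm apart); floor 16 mm above the table; the bay is 105 (x) by 60 (y) mm, between ribs 6 mm thick and 12 mm high, a rear wall 14 mm high and the drawer front. Moves with the drawer; open, all of the bay is clear of the charger
- pack0_center (a point): Centre of battery pack 0, a black block with a grey band, 90 (own x) by 38 (own y) by 42 mm (own z), 0.18 kg, lying on the table. May be absent from the start
- pack1_center (a point): Centre of battery pack 1, a black block with a grey band, 90 (own x) by 38 (own y) by 42 mm (own z), 0.18 kg, lying on the table. May be absent from the start
- pack2_center (a point): Centre of battery pack 2, a black block with a grey band, 90 (own x) by 38 (own y) by 42 mm (own z), 0.18 kg, lying on the table. May be absent from the start
- pack3_center (a point): Centre of battery pack 3, a black block with a grey band, 90 (own x) by 38 (own y) by 42 mm (own z), 0.18 kg, lying on the table. May be absent from the start
- charged_center (a point): Centre of the charged battery pack, one more pack of just the same shape and size (own axes as the others); it starts inside the shut drawer, lying in bay 2 along the drawer's x, and is always there
- tray_in (a point): Centre of the inner floor of a fixed, empty, shallow wooden tray, 150 (x) by 112 (y) by 24 mm high outside, walls 4 mm, its floor about 4 mm above the table; x and y along its sides; it stands on the left of the charging station
- mug: Bystander: a white mug, 80 mm across, 90 mm high; origin at the centre of its underside
- meter: Bystander: a grey bench multimeter lying flat, 150 by 80 by 36 mm; origin at the centre of its underside
- handheld: Bystander: a black handheld radio lying flat, 130 by 58 by 34 mm with a thin 110 mm aerial; origin at the centre of its underside
There are look-alikes about, which are no part of the job. What is shaped like the part that bears pack1_center but blue is not meant.

How it is judged:
By the outcome, as a careful person would: the job done as asked, in the order asked, and still so for the second after the job is handed in, with the robot touching nothing.
Of pack0, pack1, pack2, pack3 only 2 to 4 are there at a start; the rules pass over those that are not, and their reading is None.
At some moment in a run one of pack0, pack1, pack2, pack3 may be knocked a few centimetres aside while the robot is not near it.
Once in a run the grip may slacken for a moment while it holds something.
It also fails if it takes over 210 s, if anything falls off the work surface, if the arm or the gripper's body presses on something with over 40 N, if the wrist force passes 120 N, or if a joint passes its speed limit or range.

ROBOT

A 7-joint arm with a two-finger parallel gripper is mounted at the origin on the work surface. World frame = base frame: x ahead of the robot, y to its left, z up, the work surface at z = 0. Lengths are in mm, angles in rad, forces in N, time in s.
With the tool pointing down it reaches from about 425 to 825 mm from the base axis. Payload 3.6 kg.
Tool frame: the origin (TCP) lies on the centre line of the jaws, within the pads' length; the fingertips stand 8 mm ahead of it and the grasp point (between the pads) lies 11 mm behind it; z points along the fingers, x is the direction in which the jaws open and shut, and the axes are right-handed (so a half turn about z gives the same grasp; the last joint's range is limited). The gripper opens to 93 mm and grips with 3 to 60 N. Pads are 15 mm wide; open, the fingers measure 128 mm over their backs; the gripper's body (75 mm by 188 mm) begins 65 mm behind the grasp point.
Start: joints at [-1.333, 0.615, -0.013, 1.423, 0.008, 1.103, -0.04], TCP at [170.083, 627.323, 226.64] pointing down, gripper open.
Joint ranges: [-3.12, 3.12], [-0.3, 2.06], [-1.34, 1.32], [0.26, 2.42], [-1.36, 4.5], [0.01, 1.98], [-2.84, 2.84]. Speed limits (rad/s): [2.79, 2.79, 3.14, 3.14, 3.14, 3.14, 3.14].

INTERFACE

Orientations are given as [roll, pitch, yaw] about the fixed x, y, z axes, in that order (R = Rz(yaw) Ry(pitch) Rx(roll)).
In Python, from cell import ctrl, cams, workorder gives the robot as it stands.
- The arm moves only by the tool send_rows, never from a script. Its argument "steps" is a list of rows, each an object with "jaw": the opening, from 0 (shut) to 1 (fully open); "linear": the shift along the tool's x, y, z in mm, a list of three; "delta_rot": the turn, a rotation vector about the tool's x, y, z in units of 5 degrees (1.0 is 5 degrees), a list of three. In form: [{"jaw": jaw, "linear": [x, y, z], "delta_rot": [wx, wy, wz]}, ...]. A call has 1 to 20 rows; each row is the pose to reach, as a shift and turn from the pose commanded when the call began, along the tool's axes at that moment; what a row does not reach only later rows make up. A row lasts 1/12 s, in which the tool goes at most 41.7 mm and 7.16 degrees, less where a joint would pass 70% of its speed; a pose out of reach is approached as far as the arm can. A call with a gripper value outside its range is refused whole. The fingers move at their own pace and stop on an object; "grip_force" is the grip in N (left out, the last holds). Time passes only in rows, so rows that repeat a pose let the fingers close. It gives the time, the measured TCP pose, the force and the opening at its end, in the units of the state.
- ctrl.get_obs(): the state, without advancing time (a new reading comes with each control period).
- cams.get_image(name): name is "scene" or "side" or "wrist"; returns a dict with "color" (420x560x3 uint8, red, green, blue), "depth" (420x560 float32, mm along the optical axis (not along the pixel's ray), 0 where there is no reading), "fx", "fy", "cx", "cy" (pixels), "k1" (the pictures are not rectified: a ray, as slopes to the right and down, at radius r is drawn at 1 + k1 r^2 times it, then the intrinsics apply), "xyz" and "orientation" of the camera in the world. Camera axes: x right, y down, z forward; pixel columns grow to the right and rows downward; lengths in mm; the calibration is good to about 2 mm. A picture is of the moment at which its call begins.
- workorder.finish_job(): hands the job in, once; it reports no verdict.
The state is a dict: "t": time; "qpos": joint angles; "qd": joint speeds; "joint_torque": joint torques, N m; "position": TCP position; "eef_rot": TCP orientation; "ft_force": force on the tool from outside, world axes, zero at the start; "wrist_torque": the same for the moment, N m; "opening": finger opening in mm.
Only numpy, scipy, OpenCV 4.12 (cv2) and the standard library are available. Lean on these libraries where they do the work, as an engineer would, in place of code of your own. Each camera call takes 0.05 s, during which the arm holds its last target. There are 200 camera calls.

## Working session

There is one attempt and no reset: what is moved stays moved. The work goes in short steps, Python scripts to look and compute and a tool call to move; the robot and the scene stay as the last step left them, time stands still between calls to the robot, and variables do not carry over. Pictures are saved under pics/ and viewed, about 12 in all and at most 16, crops included, and the job is handed in when it is done.

Besides the shell and the picture viewer there is one more tool, called after "Emit:" as name([rows], argument=value, ...), one row to a line, values as JSON. send_rows: Moves the arm, as the interface text tells. Its arguments: {"type":"object","properties":{"steps":{"type":"array"},"grip_force":{"type":"number"}},"required":["steps"]}

```bash
ls; mkdir -p pics
cat > h.py <<'E'
import numpy as np, cv2
from scipy.spatial.transform import Rotation as R
from cell import ctrl, cams, workorder
def rot(o): return R.from_euler('xyz',o).as_matrix()
def snap(n,f=None):
    im=cams.get_image(n)
    if f: cv2.imwrite('pics/'+f,cv2.cvtColor(im['color'],cv2.COLOR_RGB2BGR))
    return im
def K(im): return np.array([[im['fx'],0,im['cx']],[0,im['fy'],im['cy']],[0,0,1.]])
def rays(im,uv):
    uv=np.asarray(uv,float).reshape(-1,1,2)
    p=cv2.undistortPointsIter(uv,K(im),np.array([im['k1'],0,0,0,0.]),None,None,(3,50,1e-9)).reshape(-1,2)
    return np.c_[p,np.ones(len(p))]
def onplane(im,uv,z):
    d=rays(im,uv)@rot(im['orientation']).T; c=np.array(im['xyz'])
    return c+d*((z-c[2])/d[:,2])[:,None]
def cloud(im):
    h,w=im['depth'].shape; v,u=np.mgrid[:h,:w]
    d=rays(im,np.stack([u,v],-1).reshape(-1,2))*im['depth'].reshape(-1,1)
    P=d@rot(im['orientation']).T+np.array(im['xyz']); P[im['depth'].ravel()==0]=np.nan
    return P.reshape(h,w,3)
def proj(im,P):
    q=(np.atleast_2d(P)-np.array(im['xyz']))@rot(im['orientation'])
    s=q[:,:2]/q[:,2:]; s=s*(1+im['k1']*(s**2).sum(1,keepdims=True))
    return s*[im['fx'],im['fy']]+[im['cx'],im['cy']]
def tool(dst,yaw=None):
    "shift in tool axes to reach world dst; turn"
    o=ctrl.get_obs(); T=rot(o['eef_rot']); print('shift',(T.T@(np.array(dst)-o['position'])).round(1))
    if yaw is not None:
        # desired: tool z down, tool x along yaw
        c,s=np.cos(yaw),np.sin(yaw); best=None
        for k in(1,-1):
            D=np.array([[c*k,s*k,0],[s*k,-c*k,0],[0,0,-1]]); D=np.c_[[c*k,s*k,0],[s*k,-c*k,0],[0,0,-1]]
            v=R.from_matrix(T.T@D).as_rotvec()/np.deg2rad(5); print('turn',v.round(2))
E
python3 - <<'E'
from h import *
o=ctrl.get_obs(); print(o)
for n in('scene','side','wrist'):
    im=snap(n,n+'0.png'); print(n,im['xyz'],im['orientation'],im['fx'],im['k1'])
a=cv2.imread('pics/scene0.png');print(a.shape)
E
```

```text
pics
{'t': 0.0, 'qpos': array([-1.33252231,  0.61587346, -0.01258847,  1.42488971,  0.00810087,
        1.10332322, -0.04040492]), 'qd': array([-0.00053581, -0.00024532,  0.00110311, -0.00013613,  0.00113558,
        0.00033916,  0.00045567]), 'joint_torque': array([-6.29477054e-04, -4.58942592e+01,  2.08703424e-01, -1.65750343e+01,
       -6.11075177e-02,  2.04024237e-02,  2.37774129e-04]), 'position': array([169.90906442, 626.62672918, 225.51392394]), 'eef_rot': array([3.14154304e+00, 2.44292600e-03, 1.30606137e+00]), 'ft_force': array([0.06794394, 0.663986  , 0.33224634]), 'wrist_torque': array([-9.60921595e-05, -4.34065184e-02, -4.66010740e-02]), 'opening': 93.16955532569895}
scene [1349.69028704  -57.27698406 1255.20086211] [-2.54570567  0.00621406  1.51312881] 473.5729736014251 -0.07436565130275248
side [ -11.64752606 -595.59358739 1108.69489336] [-2.4621989   0.0074332  -0.77932776] 506.9493407599943 -0.04604907591317159
wrist [ 88.5448643  649.37054762 384.2974409 ] [2.83780587e+00 1.73723168e-03 1.30606060e+00] 318.0140727839336 -0.009216159185442777
(420, 560, 3)
```

View pics/scene0.png

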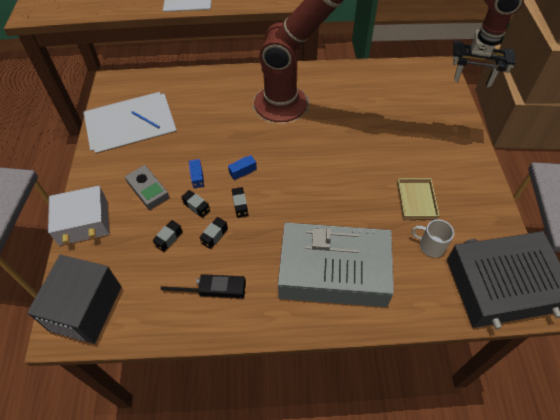

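View pics/side0.png

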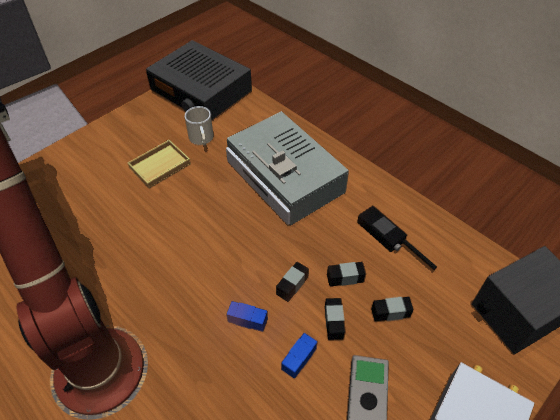

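The scene view shows four black packs at about (168,235), (213,232), (196,203) and (240,202), with two blue look-alikes. It also shows the charger around (335,262), the catch at (320,238), the tray at (418,199) and the mug at (435,238). Next I'll measure them from depth.

```bash
cat >> h.py <<'E'
def merged(names=('scene','side')):
    P=[];C=[]
    for n in names:
        im=snap(n); P.append(cloud(im).reshape(-1,3)); C.append(im['color'].reshape(-1,3))
    P=np.vstack(P);C=np.vstack(C); k=np.isfinite(P[:,0]); return P[k],C[k].astype(int)
def blobs(xy,cell=2,mn=30,org=(200,-700),size=(450,650)):
    m=np.zeros(size,np.uint8); ij=((xy-np.array(org))/cell).astype(int)
    k=((ij>=0)&(ij<size)).all(1); m[ij[k,0],ij[k,1]]=1
    m=cv2.morphologyEx(m,cv2.MORPH_CLOSE,np.ones((3,3),np.uint8))
    n,l=cv2.connectedComponents(m); lab=np.zeros(len(xy),int); lab[k]=l[ij[k,0],ij[k,1]]
    out=[]
    for i in range(1,n):
        q=xy[lab==i]
        if len(q)<mn: continue
        (c,s,a)=cv2.minAreaRect(q.astype(np.float32))
        if s[0]<s[1]: s=(s[1],s[0]); a+=90
        out.append((len(q),np.round(c,1),np.round(s,1),round((a+90)%180-90,1),lab==i))
    return out
def packs(P,C,lo=34,hi=50):
    k=(P[:,2]>lo)&(P[:,2]<hi); Q=P[k];Cc=C[k]
    for n,c,s,a,m in blobs(Q[:,:2]):
        if s[0]<160: print(n,c,s,'ang',a,'z',np.median(Q[m,2]).round(1),'col',np.median(Cc[m],0))
E
python3 - <<'E'
from h import *
for n in(('scene',),('side',)):
    P,C=merged(n); print(n); packs(P,C)
    for lo,hi,t in((90,100,'top'),(110,118,'plate'),(134,148,'tab')):
        k=(P[:,2]>lo)&(P[:,2]<hi)&(P[:,1]>-200)&(P[:,1]<250)
        for b in blobs(P[k][:,:2]): print(t,*b[:4],np.median(P[k][b[4]][:,2]).round(1))
    k=(P[:,2]>-2)&(P[:,2]<30)&(C[:,0]>150)&(C[:,1]>140)&(C[:,2]<130)&(P[:,1]>150)
    for b in blobs(P[k][:,:2]): print('tray',*b[:4])
E
```

```text
('scene',)
272 [ 325.9 -145.4] [89.4 43.4] ang -60.9 z 42.1 col [ 39.  82. 155.]
261 [ 341.7 -300.1] [98.7 38.9] ang 8.6 z 42.7 col [ 39.  82. 155.]
754 [ 387.  -460.4] [157.   80.4] ang 35.9 z 37.7 col [115. 116. 102.]
307 [ 465.4 -295.7] [93.2 42.9] ang 47.1 z 42.0 col [69. 58. 46.]
285 [ 470.1 -154.7] [90.4 38.4] ang 9.2 z 42.0 col [63. 55. 46.]
340 [ 582.1 -375.3] [90.5 40.3] ang -36.2 z 41.8 col [57.5 49.5 46.5]
46 [ 556.  -584.5] [46.1 13.4] ang -50.7 z 40.8 col [91. 86. 85.]
354 [ 579.  -235.1] [90.2 43.5] ang -38.5 z 41.9 col [54.  49.5 41.5]
68 [ 570.5 -649. ] [66.3 10.5] ang -73.7 z 43.3 col [93. 88. 86.]
64 [631.7 448.7] [58.9 18.9] ang 53.6 z 43.3 col [100.5  94.   85. ]
77 [677.8 413.4] [71.2 24.5] ang 50.8 z 42.6 col [100.  93.  84.]
417 [ 760.2 -207.4] [127.3  57.3] ang 83.7 z 35.7 col [37. 35. 35.]
31 [915.9 575.1] [49.6  2.6] ang -84.1 z 43.4 col [29. 29. 28.]
top 5935 [721.8 114.8] [301.1 204.3] 81.7 94.9
plate 239 [671.7  78.7] [61.1 47.4] -5.1 114.1
tab 56 [674.7  97.9] [35.6 11.5] -6.2 140.6
tray 931 [476.5 423.3] [132.6 100.8] -2.1
('side',)
616 [ 324.3 -145.4] 
[... 281 characters left out ...]
2.6 40. ] ang 9.8 z 41.8 col [44. 37. 29.]
529 [ 577.2 -234.5] [90.8 43.4] ang -34.9 z 41.8 col [47. 40. 31.]
588 [ 579.8 -375.9] [88.9 43.4] ang -38.0 z 41.3 col [44.5 41.  40.5]
50 [618.9 423.1] [51.9 15.1] ang -69.3 z 42.0 col [105.   96.5  86. ]
74 [625.4 215.9] [128.4   5.5] ang 80.1 z 42.2 col [76.  70.5 69. ]
59 [672. 462.] [50.5 15.7] ang -33.3 z 43.1 col [104.  97.  86.]
192 [ 707.9 -594. ] [102.5   6.2] ang 73.2 z 42.5 col [17.  16.5 17. ]
474 [ 755.1 -208.4] [128.6  58.2] ang 84.2 z 35.9 col [23. 22. 22.]
top 4700 [719.4 114.2] [302.3 203.9] 81.5 95.4
plate 254 [668.8  80.1] [59. 51.] -11.6 114.0
tab 65 [670.6  98.4] [33.5 16.3] -8.9 140.1
tray 924 [483.1 432.1] [149.8  94.2] -3.1
```

Run:
```python
from h import *
tool([672.5,98,215],np.deg2rad(81.6))
```

```text
shift [-379.1  623.4   11.6]
turn [-0.    0.01 -1.35]
turn [2.000e-02 0.000e+00 3.465e+01]
```

Emit:
send_rows([
  {"jaw": 1,"linear": [-190,312,6],"delta_rot": [0,0,-0.7]},
  {"jaw": 1,"linear": [-190,312,6],"delta_rot": [0,0,-0.7]},
  {"jaw": 1,"linear": [-190,312,6],"delta_rot": [0,0,-0.7]},
  {"jaw": 1,"linear": [-190,312,6],"delta_rot": [0,0,-0.7]},
  {"jaw": 1,"linear": [-190,312,6],"delta_rot": [0,0,-0.7]},
  {"jaw": 1,"linear": [-190,312,6],"delta_rot": [0,0,-0.7]},
  {"jaw": 1,"linear": [-190,312,6],"delta_rot": [0,0,-0.7]},
  {"jaw": 1,"linear": [-190,312,6],"delta_rot": [0,0,-0.7]},
  {"jaw": 1,"linear": [-379,623,12],"delta_rot": [0,0,-1.36]},
  {"jaw": 1,"linear": [-379,623,12],"delta_rot": [0,0,-1.36]},
  {"jaw": 1,"linear": [-379,623,12],"delta_rot": [0,0,-1.36]},
  {"jaw": 1,"linear": [-379,623,12],"delta_rot": [0,0,-1.36]},
  {"jaw": 1,"linear": [-379,623,12],"delta_rot": [0,0,-1.36]},
  {"jaw": 1,"linear": [-379,623,12],"delta_rot": [0,0,-1.36]},
  {"jaw": 1,"linear": [-379,623,12],"delta_rot": [0,0,-1.36]},
  {"jaw": 1,"linear": [-379,623,12],"delta_rot": [0,0,-1.36]},
  {"jaw": 1,"linear": [-379,623,12],"delta_rot": [0,0,-1.36]},
  {"jaw": 1,"linear": [-379,623,12],"delta_rot": [0,0,-1.36]},
  {"jaw": 1,"linear": [-379,623,12],"delta_rot": [0,0,-1.36]},
  {"jaw": 1,"linear": [-379,623,12],"delta_rot": [0,0,-1.36]},
])

```text
t: 1.92
position: [672.5, 96.8, 213.8]
eef_rot: [-3.141, 0.001, 1.422]
ft_force: [-0.2, 1.8, -0.9]
opening: 93.0
```

Run:
```python
from h import *
print(ctrl.get_obs()['position'],ctrl.get_obs()['qpos'].round(2))
P,C=merged(('wrist',))
print(P[:,2].min(),P[:,2].max())
for lo,hi,t in((90,100,'top'),(111,118,'plate'),(130,148,'tab')):
    k=(P[:,2]>lo)&(P[:,2]<hi)
    for b in blobs(P[k][:,:2]): print(t,*b[:4],np.median(P[k][b[4]][:,2]).round(1))
tool([672.5,98,126],np.deg2rad(81.6))
```

```text
[672.49532484  96.80149666 213.81146511] [-0.18  0.67  0.    1.34 -0.    1.13  1.25]
-758.3195143966672 323.90278235166863
top 47691 [711.6 120.8] [310.  182.7] 81.6 95.7
plate 3010 [668.8  80.9] [57.6 49.7] -8.6 114.6
tab 733 [671.4  99.1] [35.7 11.8] -8.6 142.4
shift [-1.2  1.2 88.1]
turn [-0.02 -0.01  0.01]
turn [ 2.000e-02 -3.000e-02 -3.599e+01]
```

Emit:
send_rows([
  {"jaw": 1,"linear": [2,0,40],"delta_rot": [0,0,0]},
  {"jaw": 1,"linear": [2,0,60],"delta_rot": [0,0,0]},
  {"jaw": 1,"linear": [2,0,75],"delta_rot": [0,0,0]},
  {"jaw": 1,"linear": [2,0,87],"delta_rot": [0,0,0]},
  {"jaw": 0.5,"linear": [2,0,87],"delta_rot": [0,0,0]},
  {"jaw": 0.2,"linear": [2,0,87],"delta_rot": [0,0,0]},
  {"jaw": 0,"linear": [2,0,87],"delta_rot": [0,0,0]},
  {"jaw": 0,"linear": [2,0,87],"delta_rot": [0,0,0]},
  {"jaw": 0,"linear": [2,0,87],"delta_rot": [0,0,0]},
  {"jaw": 0,"linear": [2,0,87],"delta_rot": [0,0,0]},
  {"jaw": 0,"linear": [2,0,87],"delta_rot": [0,0,0]},
  {"jaw": 0,"linear": [2,0,87],"delta_rot": [0,0,0]},
], grip_force=15)

```text
t: 2.97
position: [672.6, 100.4, 128.0]
eef_rot: [3.141, -0.0, 1.425]
ft_force: [0.2, -0.3, 0.6]
opening: 44.1
```

Emit:
send_rows([
  {"jaw": 0,"linear": [0,0,0],"delta_rot": [0,0,0]},
  {"jaw": 0,"linear": [0,0,0],"delta_rot": [0,0,0]},
  {"jaw": 0,"linear": [0,0,0],"delta_rot": [0,0,0]},
  {"jaw": 0,"linear": [0,0,0],"delta_rot": [0,0,0]},
  {"jaw": 0,"linear": [0,0,0],"delta_rot": [0,0,0]},
  {"jaw": 0,"linear": [0,0,0],"delta_rot": [0,0,0]},
  {"jaw": 0,"linear": [0,0,0],"delta_rot": [0,0,0]},
  {"jaw": 0,"linear": [0,0,0],"delta_rot": [0,0,0]},
])

```text
t: 3.63
position: [672.4, 99.7, 127.6]
eef_rot: [-3.141, 0.001, 1.424]
ft_force: [-1.2, -2.3, 0.5]
opening: 12.1
```

Gripped (12.1 mm). Dragging it 71 mm.

Emit:
send_rows([
  {"jaw": 0,"linear": [10,0,0],"delta_rot": [0,0,0]},
  {"jaw": 0,"linear": [22,0,0],"delta_rot": [0,0,0]},
  {"jaw": 0,"linear": [34,0,0],"delta_rot": [0,0,0]},
  {"jaw": 0,"linear": [46,0,0],"delta_rot": [0,0,0]},
  {"jaw": 0,"linear": [56,0,0],"delta_rot": [0,0,0]},
  {"jaw": 0,"linear": [64,0,0],"delta_rot": [0,0,0]},
  {"jaw": 0,"linear": [69,0,0],"delta_rot": [0,0,0]},
  {"jaw": 0,"linear": [72,0,0],"delta_rot": [0,0,0]},
  {"jaw": 0,"linear": [72,0,0],"delta_rot": [0,0,0]},
  {"jaw": 0,"linear": [72,0,0],"delta_rot": [0,0,0]},
])

```text
t: 4.47
position: [681.8, 163.3, 127.5]
eef_rot: [-3.138, 0.014, 1.421]
ft_force: [-4.4, -11.5, 4.6]
opening: 11.9
```

Emit:
send_rows([
  {"jaw": 0,"linear": [1,0,0],"delta_rot": [0,0,0]},
  {"jaw": 0,"linear": [2,0,0],"delta_rot": [0,0,0]},
  {"jaw": 0,"linear": [2,0,0],"delta_rot": [0,0,0]},
  {"jaw": 0,"linear": [2,0,0],"delta_rot": [0,0,0]},
  {"jaw": 0,"linear": [2,0,0],"delta_rot": [0,0,0]},
])

```text
t: 4.88
position: [681.8, 163.4, 127.5]
eef_rot: [-3.138, 0.017, 1.419]
ft_force: [-5.0, -14.5, 5.1]
opening: 12.0
```

Emit:
send_rows([
  {"jaw": 0.5,"linear": [-7,0,0],"delta_rot": [0,0,0]},
  {"jaw": 0.5,"linear": [-7,0,0],"delta_rot": [0,0,0]},
  {"jaw": 0.5,"linear": [-7,0,0],"delta_rot": [0,0,0]},
  {"jaw": 0.5,"linear": [-7,0,0],"delta_rot": [0,0,0]},
  {"jaw": 0.5,"linear": [-7,0,0],"delta_rot": [0,0,0]},
  {"jaw": 0.5,"linear": [-7,0,0],"delta_rot": [0,0,0]},
  {"jaw": 0.5,"linear": [-7,0,-40],"delta_rot": [0,0,0]},
  {"jaw": 0.5,"linear": [-7,0,-80],"delta_rot": [0,0,0]},
  {"jaw": 0.5,"linear": [-7,0,-100],"delta_rot": [0,0,0]},
  {"jaw": 0.5,"linear": [-7,0,-100],"delta_rot": [0,0,0]},
])

```text
t: 5.72
position: [685.6, 168.4, 234.7]
eef_rot: [3.13, -0.006, 1.425]
ft_force: [0.7, -0.4, 0.9]
opening: 46.6
```

```bash
cat >> h.py <<'E'
def catch():
    im=snap('wrist'); P=cloud(im).reshape(-1,3); P=P[np.isfinite(P[:,0])]
    for lo,hi,t in((111,118,'plate'),(130,148,'tab'),(103,109,'btn')):
        k=(P[:,2]>lo)&(P[:,2]<hi)
        for b in blobs(P[k][:,:2]): print(t,*b[:4],np.median(P[k][b[4]][:,2]).round(1))
E
python3 - <<'E'
from h import *
print(ctrl.get_obs()['position']);snap('wrist','w1.png')
catch()
E
```

```text
[685.56320276 168.38921156 234.74443998]
plate 2727 [678.6 145.9] [58.2 50. ] -8.3 114.5
tab 656 [680.9 163.8] [35.7 11.8] -8.4 142.4
btn 90 [650.1 150. ] [48.3  0.6] 81.4 106.7
btn 871 [668.1  77.3] [30.8 30.6] 6.2 107.3
```

View pics/w1.png

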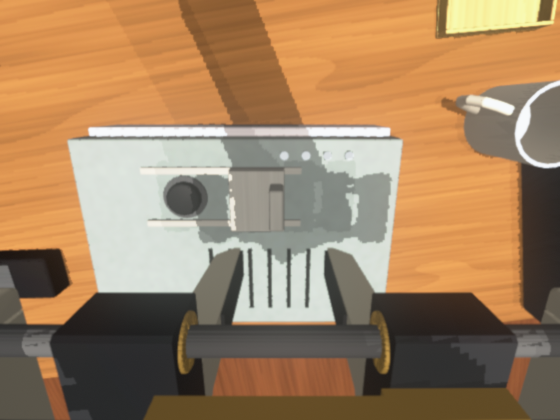

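Run:
```python
from h import *
tool([668.3,77.6,120],np.deg2rad(81.6))
```

```text
shift [-91.1  -1.2 108.4]
turn [ 0.02 -0.01  0.01]
turn [ 2.000e-02  3.000e-02 -3.599e+01]
```

Emit:
send_rows([
  {"jaw": 0,"linear": [-40,-1,20],"delta_rot": [0,0,0]},
  {"jaw": 0,"linear": [-70,-1,20],"delta_rot": [0,0,0]},
  {"jaw": 0,"linear": [-91,-1,20],"delta_rot": [0,0,0]},
  {"jaw": 0,"linear": [-91,-1,40],"delta_rot": [0,0,0]},
  {"jaw": 0,"linear": [-91,-1,60],"delta_rot": [0,0,0]},
  {"jaw": 0,"linear": [-91,-1,80],"delta_rot": [0,0,0]},
  {"jaw": 0,"linear": [-91,-1,95],"delta_rot": [0,0,0]},
  {"jaw": 0,"linear": [-91,-1,102],"delta_rot": [0,0,0]},
  {"jaw": 0,"linear": [-91,-1,104],"delta_rot": [0,0,0]},
  {"jaw": 0,"linear": [-91,-1,104],"delta_rot": [0,0,0]},
  {"jaw": 0,"linear": [-91,-1,104],"delta_rot": [0,0,0]},
])

```text
t: 6.73
position: [668.4, 77.0, 124.0]
eef_rot: [3.141, -0.0, 1.425]
ft_force: [0.6, 0.4, -0.5]
opening: 0.3
```

Positioned over the button. Pressing down 18 mm in small steps, then lifting.

Emit:
send_rows([
  {"jaw": 0,"linear": [0,0,5],"delta_rot": [0,0,0]},
  {"jaw": 0,"linear": [0,0,9],"delta_rot": [0,0,0]},
  {"jaw": 0,"linear": [0,0,12],"delta_rot": [0,0,0]},
  {"jaw": 0,"linear": [0,0,15],"delta_rot": [0,0,0]},
  {"jaw": 0,"linear": [0,0,17],"delta_rot": [0,0,0]},
  {"jaw": 0,"linear": [0,0,18],"delta_rot": [0,0,0]},
  {"jaw": 0,"linear": [0,0,18],"delta_rot": [0,0,0]},
  {"jaw": 0,"linear": [0,0,18],"delta_rot": [0,0,0]},
])

```text
t: 7.4
position: [668.8, 76.9, 108.2]
eef_rot: [3.139, -0.001, 1.425]
ft_force: [-2.6, -0.9, 11.2]
opening: 0.4
```

Run:
```python
from h import *
P,C=merged(('side',)); k=(P[:,2]>50)&(P[:,2]<68)&(P[:,0]<625)&(P[:,1]<320)&(P[:,1]>-50)&(P[:,0]>430)
for b in blobs(P[k][:,:2],mn=20): print(*b[:4])
tool([668.3,77.6,107])
```

```text
469 [567.4 140.4] [303.5  14.4] 81.7
155 [606.4 166.9] [42.8 38.9] 86.1
39 [611.9 -17.4] [25.8 10.5] -5.7
shift [ 0.7 -0.6  1.3]
```

Emit:
send_rows([
  {"jaw": 0,"linear": [0,0,-40],"delta_rot": [0,0,0]},
  {"jaw": 0,"linear": [0,0,-80],"delta_rot": [0,0,0]},
  {"jaw": 0,"linear": [0,0,-110],"delta_rot": [0,0,0]},
  {"jaw": 0.7,"linear": [0,-40,-140],"delta_rot": [0,0,0]},
  {"jaw": 0.7,"linear": [0,-80,-140],"delta_rot": [0,0,0]},
  {"jaw": 0.7,"linear": [0,-110,-140],"delta_rot": [0,0,0]},
  {"jaw": 0.7,"linear": [0,-110,-140],"delta_rot": [0,0,0]},
  {"jaw": 0.7,"linear": [0,-110,-140],"delta_rot": [0,0,0]},
  {"jaw": 0.7,"linear": [0,-110,-140],"delta_rot": [0,0,0]},
  {"jaw": 0.7,"linear": [0,-110,-140],"delta_rot": [0,0,0]},
])

```text
t: 8.28
position: [560.6, 92.5, 245.5]
eef_rot: [3.141, 0.0, 1.424]
ft_force: [0.2, -0.2, 0.2]
opening: 42.5
```

```bash
cat >> h.py <<'E'
def drawer(n='wrist',f=None):
    im=snap(n,f); P=cloud(im).reshape(-1,3); P=P[np.isfinite(P[:,0])]
    r=(P[:,0]>430)&(P[:,0]<640)&(P[:,1]<320)&(P[:,1]>-40)
    for lo,hi,t in((53,67,'front/pack top'),(24,33,'rib/wall')):
        k=r&(P[:,2]>lo)&(P[:,2]<hi)
        for b in blobs(P[k][:,:2],mn=60): print(t,*b[:4],np.median(P[k][b[4]][:,2]).round(1))
E
python3 - <<'E'
from h import *
print(ctrl.get_obs()['position']); drawer('wrist','w2.png'); drawer('side')
P,C=merged(); packs(P,C)
E
```

```text
[560.56804257  92.5399829  245.45705306]
front/pack top 3056 [501.  152.1] [305.8  11.7] 81.4 62.3
front/pack top 2755 [565.3 174.8] [89.8 38.9] -9.5 58.6
front/pack top 140 [610.2  58.2] [156.2   4.4] 82.9 66.0
rib/wall 3753 [563.3 143.2] [280.6 108.9] 81.6 28.8
rib/wall 103 [558.9 157.9] [89.7 19.9] -23.4 27.8
front/pack top 424 [498.6 151.3] [307.   14.2] 81.6 60.8
front/pack top 353 [562.8 174.6] [90.7 44.7] -10.7 58.1
rib/wall 436 [559.4  88.1] [170.1 101.1] 81.4 28.3
rib/wall 101 [606.2 263. ] [90.7 51.8] -42.5 28.4
885 [ 324.8 -145.1] [91.2 44.3] ang -60.5 z 41.6 col [ 51.  85. 174.]
939 [ 342.5 -299.7] [99.1 39.4] ang 9.1 z 41.5 col [ 41.  88. 197.]
2739 [ 386.2 -459.9] [153.5  80.9] ang 36.6 z 36.8 col [123. 131. 114.]
824 [ 468.7 -154.5] [95.4 39.8] ang 9.4 z 41.8 col [57.5 45.5 37. ]
925 [ 465.2 -296.1] [96.2 41.1] ang 46.4 z 41.8 col [57. 47. 35.]
150 [ 510.1 -582.2] [159.8  41.2] ang -6.1 z 43.1 col [62.5 59.  58. ]
44 [505.6 252.9] [73.7  3.4] ang 81.5 z 42.4 col [82. 77. 77.]
877 [ 578.8 -234.9] [93.9 42.6] ang -36.6 z 41.9 col [53. 49. 40.]
940 [ 581.4 -375.7] [92.6 43.6] ang -37.6 z 41.7 col [52.  50.  46.5]
68 [ 570.6 -648.3] [63.4 14.8] ang -68.5 z 42.7 col [95. 90. 89.]
285 [654.  429.3] [86.  80.1] ang 22.0 z 42.1 col [106.  99.  89.]
191 [ 707.4 -594.1] [103.    7.3] ang 72.9 z 42.5 col [18. 18. 19.]
30 [ 713.5 -528.4] [26.8  4.7] ang 68.9 z 45.3 col [5.5 6.  7. ]
902 [ 758.5 -208.7] [130.7  60.7] ang 83.4 z 35.7 col [37. 35. 34.]
30 [915.2 575.1] [49.3  2.6] ang -84.4 z 41.9 col [31. 30. 30.]
```

View pics/w2.png

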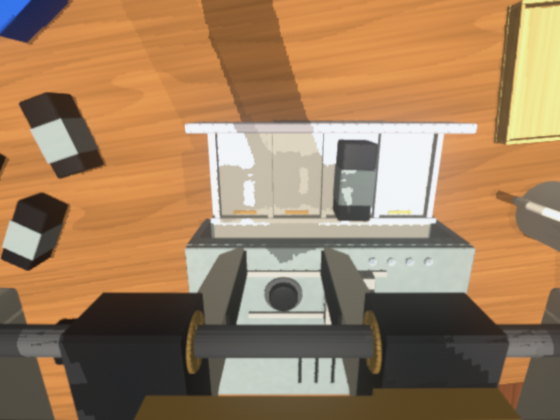

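The wrist view shows the drawer open. The charged pack is in the third bay from the left at (355,178), and the other three bays are empty. I'll grasp it next.

Emit:
send_rows([
  {"jaw": 0.72,"linear": [40,-4,60],"delta_rot": [0,0,0]},
  {"jaw": 0.72,"linear": [75,-8,90],"delta_rot": [0,0,0]},
  {"jaw": 0.72,"linear": [82,-8,120],"delta_rot": [0,0,0]},
  {"jaw": 0.72,"linear": [82,-8,145],"delta_rot": [0,0,0]},
  {"jaw": 0.72,"linear": [82,-8,170],"delta_rot": [0,0,0]},
  {"jaw": 0.72,"linear": [82,-8,190],"delta_rot": [0,0,0]},
  {"jaw": 0.72,"linear": [82,-8,202],"delta_rot": [0,0,0]},
  {"jaw": 0.72,"linear": [82,-8,205],"delta_rot": [0,0,0]},
  {"jaw": 0.3,"linear": [82,-8,205],"delta_rot": [0,0,0]},
  {"jaw": 0.1,"linear": [82,-8,205],"delta_rot": [0,0,0]},
  {"jaw": 0.1,"linear": [82,-8,205],"delta_rot": [0,0,0]},
  {"jaw": 0.1,"linear": [82,-8,205],"delta_rot": [0,0,0]},
  {"jaw": 0.1,"linear": [82,-8,205],"delta_rot": [0,0,0]},
  {"jaw": 0.1,"linear": [82,-8,205],"delta_rot": [0,0,0]},
  {"jaw": 0.1,"linear": [82,-8,205],"delta_rot": [0,0,0]},
], grip_force=35)

```text
t: 9.73
position: [563.9, 175.1, 41.9]
eef_rot: [3.14, -0.001, 1.425]
ft_force: [-0.9, -1.0, 5.2]
opening: 37.9
```

Run:
```python
from h import *
im=snap('scene'); P=cloud(im).reshape(-1,3); C=im['color'].reshape(-1,3).astype(int)
Q=P[(P[:,0]>380)&(P[:,0]<580)&(P[:,1]>340)&(P[:,1]<510)&(P[:,2]<40)&(P[:,2]>14)]
for b in blobs(Q[:,:2]): print('walls',*b[:4],np.median(Q[b[4]][:,2]))
for n in('scene','side'):
    im=snap(n); c=cv2.cvtColor(im['color'],cv2.COLOR_RGB2HSV)
    m=cv2.inRange(c,(20,60,60),(35,255,255)); m=cv2.morphologyEx(m,cv2.MORPH_OPEN,np.ones((3,3)))
    cs,_=cv2.findContours(m,cv2.RETR_EXTERNAL,2); 
    for q in cs:
        if cv2.contourArea(q)>300:
            p=onplane(im,cv2.convexHull(q).reshape(-1,2),24)[:,:2]; print(n,cv2.contourArea(q),cv2.minAreaRect(p.astype(np.float32)))
```

```text
walls 368 [484.4 418.5] [159.8 116.4] -3.1 21.11141383719655
scene 1029.0 ((494.44281005859375, 417.4691467285156), (110.96234893798828, 130.7766571044922), 86.81202697753906)
side 940.0 ((474.5444030761719, 408.66790771484375), (91.21273803710938, 140.0669708251953), 86.50450897216797)
```

Emit:
send_rows([
  {"jaw": 0.1,"linear": [0,0,-30],"delta_rot": [0,0,0]},
  {"jaw": 0.1,"linear": [0,0,-70],"delta_rot": [0,0,0]},
  {"jaw": 0.1,"linear": [0,0,-110],"delta_rot": [0,0,0]},
  {"jaw": 0.1,"linear": [20,-10,-150],"delta_rot": [0,0,0]},
  {"jaw": 0.1,"linear": [56,-28,-160],"delta_rot": [0,0,0]},
  {"jaw": 0.1,"linear": [92,-46,-160],"delta_rot": [0,0,-0.5]},
  {"jaw": 0.1,"linear": [128,-64,-160],"delta_rot": [0,0,-1.07]},
  {"jaw": 0.1,"linear": [164,-82,-160],"delta_rot": [0,0,-1.07]},
  {"jaw": 0.1,"linear": [200,-100,-160],"delta_rot": [0,0,-1.07]},
  {"jaw": 0.1,"linear": [222,-111,-160],"delta_rot": [0,0,-1.07]},
  {"jaw": 0.1,"linear": [228,-115,-160],"delta_rot": [0,0,-1.07]},
  {"jaw": 0.1,"linear": [228,-115,-160],"delta_rot": [0,0,-1.07]},
  {"jaw": 0.1,"linear": [228,-115,-160],"delta_rot": [0,0,-1.07]},
])

```text
t: 10.97
position: [482.8, 416.1, 200.0]
eef_rot: [-3.141, 0.003, 1.518]
ft_force: [0.5, -0.2, -0.9]
opening: 37.8
```

Run:
```python
from h import *
print(ctrl.get_obs()['position'])
im=snap('wrist','w3.png'); P=cloud(im).reshape(-1,3)
Q=P[(P[:,0]>380)&(P[:,0]<580)&(P[:,1]>340)&(P[:,1]<510)&(P[:,2]<32)&(P[:,2]>16)]
for b in blobs(Q[:,:2]): print('walls',*b[:4],np.median(Q[b[4]][:,2]))
```

```text
[482.79753264 416.13094633 199.9923339 ]
walls 1655 [479.4 420. ] [145.9 112.2] -3.4 24.131018405163104
```

View pics/w3.png

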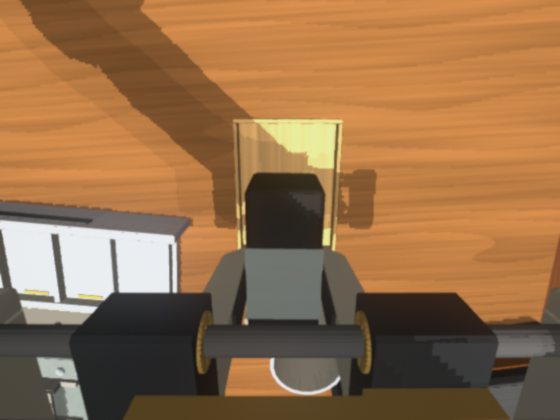

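Emit:
send_rows([
  {"jaw": 0.1,"linear": [3,-2,40],"delta_rot": [0,0,0]},
  {"jaw": 0.1,"linear": [3,-2,80],"delta_rot": [0,0,0]},
  {"jaw": 0.1,"linear": [3,-2,115],"delta_rot": [0,0,0]},
  {"jaw": 0.1,"linear": [3,-2,140],"delta_rot": [0,0,0]},
  {"jaw": 0.1,"linear": [3,-2,155],"delta_rot": [0,0,0]},
  {"jaw": 0.1,"linear": [3,-2,164],"delta_rot": [0,0,0]},
  {"jaw": 0.1,"linear": [3,-2,169],"delta_rot": [0,0,0]},
  {"jaw": 0.1,"linear": [3,-2,170],"delta_rot": [0,0,0]},
  {"jaw": 0.1,"linear": [3,-2,170],"delta_rot": [0,0,0]},
])

```text
t: 11.77
position: [482.0, 420.3, 31.6]
eef_rot: [3.14, -0.001, 1.517]
ft_force: [-1.1, -0.2, -1.3]
opening: 37.7
```

Emit:
send_rows([
  {"jaw": 0.1,"linear": [0,0,1.5],"delta_rot": [0,0,0]},
  {"jaw": 0.5,"linear": [0,0,1.5],"delta_rot": [0,0,0]},
  {"jaw": 0.5,"linear": [0,0,1.5],"delta_rot": [0,0,0]},
  {"jaw": 0.5,"linear": [0,0,1.5],"delta_rot": [0,0,0]},
  {"jaw": 0.5,"linear": [0,0,0],"delta_rot": [0,0,0]},
  {"jaw": 0.5,"linear": [0,0,-30],"delta_rot": [0,0,0]},
  {"jaw": 0.5,"linear": [0,0,-70],"delta_rot": [0,0,0]},
  {"jaw": 0.6,"linear": [0,0,-110],"delta_rot": [0,0,0]},
  {"jaw": 0.65,"linear": [-10,0,-140],"delta_rot": [0,0,0]},
])

```text
t: 12.52
position: [480.3, 413.7, 174.3]
eef_rot: [3.139, -0.005, 1.521]
ft_force: [0.1, 1.1, -0.3]
opening: 55.7
```

Emit:
send_rows([
  {"jaw": 0.65,"linear": [-40,1,-40],"delta_rot": [0,0,0]},
  {"jaw": 0.65,"linear": [-80,3,-40],"delta_rot": [0,0,-0.4]},
  {"jaw": 0.65,"linear": [-120,4,-40],"delta_rot": [0,0,-0.8]},
  {"jaw": 0.65,"linear": [-160,5,-40],"delta_rot": [0,0,-1.2]},
  {"jaw": 0.65,"linear": [-200,6,-40],"delta_rot": [0,0,-1.6]},
  {"jaw": 0.65,"linear": [-240,8,-40],"delta_rot": [0,0,-2]},
  {"jaw": 0.65,"linear": [-280,9,-40],"delta_rot": [0,0,-2.5]},
  {"jaw": 0.65,"linear": [-320,10,-40],"delta_rot": [0,0,-2.5]},
  {"jaw": 0.65,"linear": [-360,12,-40],"delta_rot": [0,0,-2.5]},
  {"jaw": 0.65,"linear": [-400,13,-40],"delta_rot": [0,0,-2.5]},
  {"jaw": 0.65,"linear": [-440,14,-40],"delta_rot": [0,0,-2.5]},
  {"jaw": 0.65,"linear": [-480,16,-40],"delta_rot": [0,0,-2.5]},
  {"jaw": 0.65,"linear": [-520,17,-40],"delta_rot": [0,0,-2.5]},
  {"jaw": 0.65,"linear": [-550,18,-40],"delta_rot": [0,0,-2.5]},
  {"jaw": 0.65,"linear": [-564,18,-40],"delta_rot": [0,0,-2.5]},
  {"jaw": 0.65,"linear": [-564,18,-40],"delta_rot": [0,0,-2.5]},
  {"jaw": 0.65,"linear": [-564,18,-40],"delta_rot": [0,0,-2.5]},
])

```text
t: 13.93
position: [468.5, -153.5, 210.9]
eef_rot: [3.141, -0.0, 1.735]
ft_force: [0.0, 0.6, 0.5]
opening: 60.4
```

Run:
```python
from h import *
print(ctrl.get_obs()['qpos'].round(2))
P,C=merged(('wrist',)); packs(P,C)
print('scene');P,C=merged(('scene',)); k=P[:,1]>340; packs(P[k],C[k],34,56)
tool([468.7,-154.5,35],np.deg2rad(99.4))
```

```text
[ 0.29  0.39 -0.02  1.89  0.01  0.86  2.  ]
4412 [ 323.5 -145.1] [90.5 39.2] ang -61.7 z 42.7 col [116. 178. 254.]
3811 [ 347.7 -298.7] [75.6 39.9] ang 9.0 z 42.6 col [101. 163. 254.]
4198 [ 407.8 -416.4] [122.8  62. ] ang -5.2 z 36.8 col [146. 208. 137.]
2986 [ 466.2 -154.6] [89.5 38.3] ang 8.7 z 42.6 col [103.  89.  81.]
3338 [ 463.4 -295.9] [89.9 39.5] ang 47.0 z 42.6 col [107.  93.  78.]
991 [ 575.9 -234.8] [90.  38.2] ang -37.5 z 42.5 col [93. 78. 69.]
2574 [ 579.3 -375.7] [91.7 39.1] ang -38.1 z 42.7 col [90.5 75.  59. ]
264 [698.3 -33.5] [76.6  2.5] ang -8.8 z 42.3 col [86. 83. 77.]
1088 [ 752.  -185.4] [83.7 43.1] ang 82.6 z 35.3 col [79.  66.5 63.5]
scene
326 [479.6 420.7] [96.1 40.5] ang -3.8 z 45.3 col [52. 49. 44.]
96 [633.1 446.6] [64.8 28.6] ang 55.0 z 45.5 col [104.   97.   87.5]
108 [677.7 415.3] [74.5 28.2] ang 54.4 z 46.3 col [101.   94.5  84.5]
49 [916.1 569.6] [60.8  2.9] ang -83.6 z 45.8 col [31. 30. 30.]
shift [ -3.3  -0.7 175.8]
turn [ 0.   -0.01  0.05]
turn [ 2.000e-02  1.000e-02 -3.595e+01]
```

Charged pack is flat in the tray. Grasping pack A.

Emit:
send_rows([
  {"jaw": 0.65,"linear": [-1,-1,40],"delta_rot": [0,0,0]},
  {"jaw": 0.65,"linear": [-1,-1,80],"delta_rot": [0,0,0]},
  {"jaw": 0.65,"linear": [-1,-1,120],"delta_rot": [0,0,0]},
  {"jaw": 0.65,"linear": [-1,-1,150],"delta_rot": [0,0,0]},
  {"jaw": 0.65,"linear": [-1,-1,175],"delta_rot": [0,0,0]},
  {"jaw": 0.65,"linear": [-1,-1,184],"delta_rot": [0,0,0]},
  {"jaw": 0.65,"linear": [-1,-1,184],"delta_rot": [0,0,0]},
  {"jaw": 0.1,"linear": [-1,-1,184],"delta_rot": [0,0,0]},
  {"jaw": 0.1,"linear": [-1,-1,184],"delta_rot": [0,0,0]},
  {"jaw": 0.1,"linear": [-1,-1,184],"delta_rot": [0,0,0]},
  {"jaw": 0.1,"linear": [-1,-1,184],"delta_rot": [0,0,0]},
  {"jaw": 0.1,"linear": [-1,-1,184],"delta_rot": [0,0,0]},
  {"jaw": 0.1,"linear": [-1,-1,184],"delta_rot": [0,0,0]},
  {"jaw": 0.1,"linear": [-1,-1,184],"delta_rot": [0,0,0]},
  {"jaw": 0.1,"linear": [-1,-1,184],"delta_rot": [0,0,0]},
])

```text
t: 15.28
position: [468.7, -154.9, 28.1]
eef_rot: [3.139, 0.001, 1.736]
ft_force: [-0.5, -0.2, 6.9]
opening: 37.8
```

```bash
cat >> h.py <<'E'
ex=np.array([.9888,-.1493]); ey=np.array([.1493,.9888])
BAY=[np.array([560.5,143.3])+k*ey for k in(-99,-33,33,99)]
def goto(b,z): 
    print('bay',b,BAY[b].round(1)); tool([*BAY[b],z],np.deg2rad(81.4))
E
python3 - <<'E'
from h import *
goto(3,42)
E
```

```text
bay 3 [575.3 241.2]
shift [373.2 170.3 -13.9]
turn [0.03 0.01 3.61]
turn [-1.000e-02  4.000e-02 -3.239e+01]
```

Emit:
send_rows([
  {"jaw": 0.1,"linear": [0,0,-30],"delta_rot": [0,0,0]},
  {"jaw": 0.1,"linear": [0,0,-70],"delta_rot": [0,0,0]},
  {"jaw": 0.1,"linear": [10,5,-105],"delta_rot": [0,0,0]},
  {"jaw": 0.1,"linear": [40,19,-125],"delta_rot": [0,0,0]},
  {"jaw": 0.1,"linear": [75,35,-130],"delta_rot": [0,0,0.6]},
  {"jaw": 0.1,"linear": [111,51,-130],"delta_rot": [0,0,1.2]},
  {"jaw": 0.1,"linear": [147,67,-130],"delta_rot": [0,0,1.8]},
  {"jaw": 0.1,"linear": [183,83,-130],"delta_rot": [0,0,2.4]},
  {"jaw": 0.1,"linear": [219,100,-130],"delta_rot": [0,0,3]},
  {"jaw": 0.1,"linear": [255,116,-130],"delta_rot": [0,0,3.6]},
  {"jaw": 0.1,"linear": [291,133,-130],"delta_rot": [0,0,3.6]},
  {"jaw": 0.1,"linear": [327,149,-130],"delta_rot": [0,0,3.6]},
  {"jaw": 0.1,"linear": [355,162,-130],"delta_rot": [0,0,3.6]},
  {"jaw": 0.1,"linear": [373,170,-130],"delta_rot": [0,0,3.6]},
  {"jaw": 0.1,"linear": [373,170,-130],"delta_rot": [0,0,3.6]},
  {"jaw": 0.1,"linear": [373,170,-130],"delta_rot": [0,0,3.6]},
  {"jaw": 0.1,"linear": [373,170,-130],"delta_rot": [0,0,3.6]},
])

```text
t: 16.7
position: [573.6, 239.3, 156.3]
eef_rot: [-3.141, 0.002, 1.421]
ft_force: [0.1, -0.2, -1.2]
opening: 37.6
```

Run:
```python
from h import *
goto(3,44)
im=snap('wrist','w4.png')
```

```text
bay 3 [575.3 241.2]
shift [  2.4   1.5 112.3]
turn [-0.01  0.03 -0.  ]
turn [4.0e-02 1.0e-02 3.6e+01]
```

View pics/w4.png

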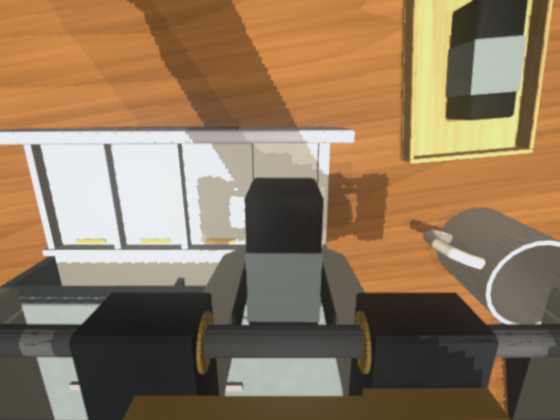

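Emit:
send_rows([
  {"jaw": 0.1,"linear": [2,1,35],"delta_rot": [0,0,0]},
  {"jaw": 0.1,"linear": [2,1,65],"delta_rot": [0,0,0]},
  {"jaw": 0.1,"linear": [2,1,88],"delta_rot": [0,0,0]},
  {"jaw": 0.1,"linear": [2,1,102],"delta_rot": [0,0,0]},
  {"jaw": 0.1,"linear": [2,1,110],"delta_rot": [0,0,0]},
  {"jaw": 0.1,"linear": [2,1,113],"delta_rot": [0,0,0]},
  {"jaw": 0.1,"linear": [2,1,113],"delta_rot": [0,0,0]},
  {"jaw": 0.1,"linear": [2,1,113],"delta_rot": [0,0,0]},
])

```text
t: 17.42
position: [575.7, 241.7, 44.5]
eef_rot: [3.141, 0.0, 1.42]
ft_force: [-0.7, 0.7, -0.9]
opening: 37.8
```

Emit:
send_rows([
  {"jaw": 0.5,"linear": [0,0,0.5],"delta_rot": [0,0,0]},
  {"jaw": 0.5,"linear": [0,0,0.5],"delta_rot": [0,0,0]},
  {"jaw": 0.5,"linear": [0,0,0.5],"delta_rot": [0,0,0]},
  {"jaw": 0.5,"linear": [0,0,-5],"delta_rot": [0,0,0]},
  {"jaw": 0.5,"linear": [0,0,-40],"delta_rot": [0,0,0]},
  {"jaw": 0.5,"linear": [0,0,-80],"delta_rot": [0,0,0]},
  {"jaw": 0.65,"linear": [-20,3,-115],"delta_rot": [0,0,0]},
  {"jaw": 0.65,"linear": [-50,7,-140],"delta_rot": [0,0,0]},
])

```text
t: 18.08
position: [575.6, 197.2, 187.7]
eef_rot: [3.137, -0.006, 1.429]
ft_force: [0.3, -0.3, 0.8]
opening: 55.7
```

Emit:
send_rows([
  {"jaw": 0.65,"linear": [-40,6,-30],"delta_rot": [0,0,0.7]},
  {"jaw": 0.65,"linear": [-80,12,-30],"delta_rot": [0,0,1.4]},
  {"jaw": 0.65,"linear": [-120,18,-30],"delta_rot": [0,0,2.1]},
  {"jaw": 0.65,"linear": [-160,25,-30],"delta_rot": [0,0,2.8]},
  {"jaw": 0.65,"linear": [-200,31,-30],"delta_rot": [0,0,3.5]},
  {"jaw": 0.65,"linear": [-240,37,-30],"delta_rot": [0,0,4.2]},
  {"jaw": 0.65,"linear": [-280,43,-30],"delta_rot": [0,0,5]},
  {"jaw": 0.65,"linear": [-320,49,-30],"delta_rot": [0,0,5.7]},
  {"jaw": 0.65,"linear": [-360,56,-30],"delta_rot": [0,0,5.7]},
  {"jaw": 0.65,"linear": [-395,62,-30],"delta_rot": [0,0,5.7]},
  {"jaw": 0.65,"linear": [-421,65,-30],"delta_rot": [0,0,5.7]},
  {"jaw": 0.65,"linear": [-421,65,-30],"delta_rot": [0,0,5.7]},
  {"jaw": 0.65,"linear": [-421,65,-30],"delta_rot": [0,0,5.7]},
])

```text
t: 19.17
position: [576.0, -235.6, 214.1]
eef_rot: [3.141, 0.0, 0.921]
ft_force: [1.0, 0.7, -0.2]
opening: 60.2
```

Run:
```python
from h import *
o=ctrl.get_obs();print(o['position'])
P,C=merged(('wrist',)); packs(P,C)
print('scene');P,C=merged(('scene',)); packs(P,C); drawer('side')
tool([577,-235,28],np.deg2rad(52.8))
```

```text
[ 575.99399899 -235.60684787  214.05505595]
4328 [ 340.6 -299.4] [91.2 39.5] ang 9.2 z 42.5 col [ 90. 152. 253.]
5469 [ 409.7 -442.9] [87.4 79.3] ang 36.6 z 36.6 col [195. 215. 178.]
3350 [ 463.8 -295.5] [90.1 38.9] ang 47.0 z 42.5 col [123. 102.  92.]
218 [ 506.9 -575.6] [30.1  5.2] ang 9.0 z 40.6 col [125. 119. 117.]
2898 [ 576.6 -234.3] [89.8 38.2] ang -37.6 z 42.6 col [95.  69.  52.5]
1537 [ 574.5 -372.4] [79.2 38.6] ang -39.6 z 42.4 col [93. 78. 69.]
90 [ 740.7 -267.8] [40.9  7.7] ang -18.1 z 34.6 col [81. 64. 55.]
1567 [ 758.5 -176.9] [65.5 55.8] ang 82.3 z 34.9 col [81. 64. 56.]
scene
263 [ 326.8 -145.4] [89.5 44.2] ang -64.6 z 42.4 col [ 38.  80. 151.]
773 [ 386.4 -460.9] [154.6  79.7] ang 36.4 z 37.6 col [119. 121. 106.]
306 [ 465.4 -296.1] [93.8 41.1] ang 47.4 z 42.3 col [66.5 57.  47.5]
298 [478.3 420.9] [93.7 40.6] ang -3.9 z 45.4 col [59.  54.5 45.5]
350 [ 579.4 -235.2] [91.3 41.8] ang -37.2 z 41.9 col [43.5 37.  27.5]
337 [ 582.7 -376.3] [88.5 43.7] ang -36.0 z 41.8 col [63. 53. 48.]
44 [ 555.4 -582.2] [36.9 12. ] ang -66.7 z 42.1 col [96. 90. 89.]
69 [ 571.  -647.4] [69.1 19.5] ang -67.8 z 44.1 col [97. 92. 90.]
72 [631.  448.1] [65.1 23.9] ang 55.1 z 43.0 col [106.  99.  89.]
79 [674.  410.5] [72.9 24.2] ang 41.4 z 43.6 col [104.  97.  87.]
417 [ 760.1 -208.1] [128.1  58.2] ang 81.2 z 35.7 col [39. 38. 37.]
front/pack top 416 [494.2 152.5] [306.5  14.5] 81.8 61.4
front/pack top 333 [573.2 243.9] [91.5 44.7] -11.8 58.2
rib/wall 507 [558.6 116.4] [230.9 101.3] 81.9 28.2
shift [ -3.8   2.3 185.8]
turn [-0.01 -0.02  0.07]
turn [ 3.000e-02 -1.000e-02 -3.593e+01]
```

Emit:
send_rows([
  {"jaw": 0.65,"linear": [1.5,0.5,40],"delta_rot": [0,0,0]},
  {"jaw": 0.65,"linear": [1.5,0.5,80],"delta_rot": [0,0,0]},
  {"jaw": 0.65,"linear": [1.5,0.5,120],"delta_rot": [0,0,0]},
  {"jaw": 0.65,"linear": [1.5,0.5,150],"delta_rot": [0,0,0]},
  {"jaw": 0.65,"linear": [1.5,0.5,175],"delta_rot": [0,0,0]},
  {"jaw": 0.65,"linear": [1.5,0.5,187],"delta_rot": [0,0,0]},
  {"jaw": 0.65,"linear": [1.5,0.5,187],"delta_rot": [0,0,0]},
  {"jaw": 0.1,"linear": [1.5,0.5,187],"delta_rot": [0,0,0]},
  {"jaw": 0.1,"linear": [1.5,0.5,187],"delta_rot": [0,0,0]},
  {"jaw": 0.1,"linear": [1.5,0.5,187],"delta_rot": [0,0,0]},
  {"jaw": 0.1,"linear": [1.5,0.5,187],"delta_rot": [0,0,0]},
  {"jaw": 0.1,"linear": [1.5,0.5,187],"delta_rot": [0,0,0]},
  {"jaw": 0.1,"linear": [1.5,0.5,187],"delta_rot": [0,0,0]},
  {"jaw": 0.1,"linear": [1.5,0.5,187],"delta_rot": [0,0,0]},
  {"jaw": 0.1,"linear": [1.5,0.5,187],"delta_rot": [0,0,0]},
])

```text
t: 20.57
position: [578.8, -233.6, 28.6]
eef_rot: [3.138, -0.0, 0.924]
ft_force: [-1.8, -0.5, 7.1]
opening: 37.7
```

```bash
sed -i 's/\[560.5,143.3\]/[556.5,143.9]/' h.py
python3 - <<'E'
from h import *
goto(2,42)
E
```

```text
bay 2 [561.4 176.5]
shift [ 316.9 -260.9  -14.2]
turn [ 0.04  0.01 -5.69]
turn [ 1.000e-02 -5.000e-02  3.031e+01]
```

Emit:
send_rows([
  {"jaw": 0.1,"linear": [0,0,-30],"delta_rot": [0,0,0]},
  {"jaw": 0.1,"linear": [0,0,-70],"delta_rot": [0,0,0]},
  {"jaw": 0.1,"linear": [10,-8,-105],"delta_rot": [0,0,0]},
  {"jaw": 0.1,"linear": [40,-33,-130],"delta_rot": [0,0,-0.6]},
  {"jaw": 0.1,"linear": [71,-58,-140],"delta_rot": [0,0,-1.2]},
  {"jaw": 0.1,"linear": [102,-84,-140],"delta_rot": [0,0,-1.8]},
  {"jaw": 0.1,"linear": [133,-109,-140],"delta_rot": [0,0,-2.4]},
  {"jaw": 0.1,"linear": [164,-135,-140],"delta_rot": [0,0,-3]},
  {"jaw": 0.1,"linear": [195,-160,-140],"delta_rot": [0,0,-3.6]},
  {"jaw": 0.1,"linear": [226,-186,-140],"delta_rot": [0,0,-4.2]},
  {"jaw": 0.1,"linear": [257,-212,-140],"delta_rot": [0,0,-4.8]},
  {"jaw": 0.1,"linear": [285,-235,-140],"delta_rot": [0,0,-5.4]},
  {"jaw": 0.1,"linear": [306,-252,-140],"delta_rot": [0,0,-5.7]},
  {"jaw": 0.1,"linear": [317,-261,-140],"delta_rot": [0,0,-5.7]},
  {"jaw": 0.1,"linear": [317,-261,-140],"delta_rot": [0,0,-5.7]},
  {"jaw": 0.1,"linear": [317,-261,-140],"delta_rot": [0,0,-5.7]},
  {"jaw": 0.1,"linear": [317,-261,-140],"delta_rot": [0,0,-5.7]},
])

```text
t: 21.98
position: [560.9, 174.1, 166.6]
eef_rot: [3.141, 0.003, 1.418]
ft_force: [0.9, -1.1, -1.5]
opening: 37.6
```

Run:
```python
from h import *
goto(2,44.5); drawer('wrist')
```

```text
bay 2 [561.4 176.5]
shift [2.800e+00 1.000e-01 1.221e+02]
turn [ 0.    0.03 -0.04]
turn [ 5.000e-02 -1.000e-02  3.596e+01]
front/pack top 5135 [493.9 152.6] [305.3  12.8] 81.7 62.3
front/pack top 4230 [573.4 242.9] [90. 39.] -9.0 58.7
front/pack top 102 [603. -12.] [16.1  7.4] 73.2 59.8
rib/wall 80 [474.5  46.1] [81.4  0.9] 82.4 28.9
rib/wall 2591 [545.7  70.4] [132.  107.8] 81.3 28.6
rib/wall 268 [523.5 148.6] [40.   6.2] -8.4 28.5
rib/wall 330 [537.9 213.2] [50.5  6.2] -8.5 28.5
rib/wall 723 [576.2 274. ] [108.1  12.6] -5.7 28.7
rib/wall 225 [568.6 228. ] [101.1  33.9] -29.3 28.6
rib/wall 134 [610.4 -12.5] [26.1  9.8] 14.2 28.3
```

Emit:
send_rows([
  {"jaw": 0.1,"linear": [2.5,-1,35],"delta_rot": [0,0,0]},
  {"jaw": 0.1,"linear": [2.5,-1,70],"delta_rot": [0,0,0]},
  {"jaw": 0.1,"linear": [2.5,-1,95],"delta_rot": [0,0,0]},
  {"jaw": 0.1,"linear": [2.5,-1,110],"delta_rot": [0,0,0]},
  {"jaw": 0.1,"linear": [2.5,-1,119],"delta_rot": [0,0,0]},
  {"jaw": 0.1,"linear": [2.5,-1,123],"delta_rot": [0,0,0]},
  {"jaw": 0.1,"linear": [2.5,-1,123],"delta_rot": [0,0,0]},
  {"jaw": 0.1,"linear": [2.5,-1,123],"delta_rot": [0,0,0]},
])

```text
t: 22.7
position: [561.1, 178.6, 44.6]
eef_rot: [3.139, 0.0, 1.419]
ft_force: [0.1, -0.7, -1.9]
opening: 37.4
```

Emit:
send_rows([
  {"jaw": 0.5,"linear": [0,0,0.5],"delta_rot": [0,0,0]},
  {"jaw": 0.5,"linear": [0,0,0.5],"delta_rot": [0,0,0]},
  {"jaw": 0.5,"linear": [0,0,0.5],"delta_rot": [0,0,0]},
  {"jaw": 0.5,"linear": [0,0,-5],"delta_rot": [0,0,0]},
  {"jaw": 0.5,"linear": [0,0,-40],"delta_rot": [0,0,0]},
  {"jaw": 0.5,"linear": [0,0,-80],"delta_rot": [0,0,0]},
  {"jaw": 0.65,"linear": [-20,4,-115],"delta_rot": [0,0,0]},
  {"jaw": 0.65,"linear": [-50,10,-140],"delta_rot": [0,0,0]},
])

```text
t: 23.37
position: [563.2, 133.8, 187.5]
eef_rot: [3.137, -0.005, 1.43]
ft_force: [0.8, -0.1, 0.7]
opening: 55.5
```

Emit:
send_rows([
  {"jaw": 0.65,"linear": [-40,8,-30],"delta_rot": [0,0,0.7]},
  {"jaw": 0.65,"linear": [-80,15,-30],"delta_rot": [0,0,1.4]},
  {"jaw": 0.65,"linear": [-120,23,-30],"delta_rot": [0,0,2.1]},
  {"jaw": 0.65,"linear": [-160,30,-30],"delta_rot": [0,0,2.8]},
  {"jaw": 0.65,"linear": [-200,38,-30],"delta_rot": [0,0,3.5]},
  {"jaw": 0.65,"linear": [-240,46,-30],"delta_rot": [0,0,4.2]},
  {"jaw": 0.65,"linear": [-280,53,-30],"delta_rot": [0,0,5]},
  {"jaw": 0.65,"linear": [-320,61,-30],"delta_rot": [0,0,5.7]},
  {"jaw": 0.65,"linear": [-360,68,-30],"delta_rot": [0,0,5.8]},
  {"jaw": 0.65,"linear": [-400,76,-30],"delta_rot": [0,0,5.8]},
  {"jaw": 0.65,"linear": [-440,83,-30],"delta_rot": [0,0,5.8]},
  {"jaw": 0.65,"linear": [-475,90,-30],"delta_rot": [0,0,5.8]},
  {"jaw": 0.65,"linear": [-495,93,-30],"delta_rot": [0,0,5.8]},
  {"jaw": 0.65,"linear": [-495,93,-30],"delta_rot": [0,0,5.8]},
  {"jaw": 0.65,"linear": [-495,93,-30],"delta_rot": [0,0,5.8]},
])

```text
t: 24.62
position: [580.1, -375.1, 213.6]
eef_rot: [-3.141, 0.0, 0.913]
ft_force: [0.3, 1.2, -0.2]
opening: 60.6
```

Run:
```python
from h import *
o=ctrl.get_obs();print(o['position'])
P,C=merged(('wrist',)); packs(P,C)
print('side');P,C=merged(('side',)); packs(P,C); drawer('side')
tool([580.5,-375.8,28],np.deg2rad(52.2))
```

```text
[ 580.09830444 -375.09664718  213.55490563]
12251 [ 384.4 -461.6] [150.   79.8] ang 35.8 z 36.7 col [223. 222. 206.]
1212 [ 484. -581.] [139.5  10.7] ang 7.8 z 42.2 col [138. 130. 128.]
4324 [ 464.1 -296.2] [90.3 39.1] ang 46.8 z 42.7 col [116. 101.  92.]
2686 [ 630.5 -371.3] [90.  38.7] ang -38.6 z 42.7 col [104.  82.  71.]
360 [ 711.2 -580.4] [62.5  2.7] ang 73.2 z 42.5 col [54. 51. 49.]
4403 [ 755.3 -208.1] [127.6  57.2] ang 83.6 z 35.0 col [86. 65. 57.]
157 [ 785.1 -516.4] [77.2  1.2] ang -17.1 z 41.9 col [65. 52. 45.]
side
617 [ 323.6 -145.5] [91.3 41.8] ang -61.2 z 41.4 col [ 61.  66. 124.]
680 [ 340.9 -300. ] [90.6 40.2] ang 7.5 z 41.4 col [ 48.  103.  220.5]
2010 [ 387.2 -459.3] [142.4  80.3] ang 35.9 z 36.8 col [162.5 160.  151.5]
610 [ 464.4 -296.2] [92.7 39.6] ang 48.4 z 41.5 col [35. 32. 31.]
69 [475.9  49.1] [98.7  7.2] ang 84.6 z 43.0 col [100.  94.  94.]
34 [487.2 142. ] [73.9  2.4] ang 81.7 z 45.5 col [67.  57.5 54. ]
132 [552.9 165.5] [95.  34.9] ang -28.4 z 42.5 col [50. 44. 40.]
114 [569.3 225.4] [86.7 10. ] ang -10.5 z 40.8 col [39.  37.5 36. ]
560 [ 630.9 -370.9] [89.9 42.3] ang -38.2 z 41.4 col [45.5 42.5 39. ]
179 [ 707.7 -593.9] [102.6   7.6] ang 73.1 z 42.3 col [23. 23. 23.]
32 [ 713.1 -529.3] [25.6  4.4] ang 74.1 z 45.1 col [5. 6. 7.]
388 [ 754.5 -207.4] [126.1  57. ] ang 81.9 z 35.7 col [31.  28.5 29. ]
front/pack top 351 [489.3 122.3] [250.5  14.1] 81.7 61.0
front/pack top 358 [559.9 180.2] [90.7 45.5] -5.8 58.2
front/pack top 312 [573.4 243. ] [89.4 45.7] -9.1 58.2
rib/wall 384 [556.5  89. ] [171.6 103.9] 80.2 28.0
rib/wall 61 [556.7 160.9] [87.1 10.1] -8.2 29.0
shift [ -4.9   1.7 185.8]
turn [-0.01 -0.02  0.09]
turn [ 4.000e-02 -1.000e-02 -3.591e+01]
```

Emit:
send_rows([
  {"jaw": 0.65,"linear": [20,22,20],"delta_rot": [0,0,0.13]},
  {"jaw": 0.65,"linear": [34.5,38,50],"delta_rot": [0,0,0.13]},
  {"jaw": 0.65,"linear": [34.5,38,85],"delta_rot": [0,0,0.13]},
  {"jaw": 0.65,"linear": [34.5,38,120],"delta_rot": [0,0,0.13]},
  {"jaw": 0.65,"linear": [34.5,38,150],"delta_rot": [0,0,0.13]},
  {"jaw": 0.65,"linear": [34.5,38,175],"delta_rot": [0,0,0.13]},
  {"jaw": 0.65,"linear": [34.5,38,187],"delta_rot": [0,0,0.13]},
  {"jaw": 0.65,"linear": [34.5,38,187],"delta_rot": [0,0,0.13]},
  {"jaw": 0.1,"linear": [34.5,38,187],"delta_rot": [0,0,0.13]},
  {"jaw": 0.1,"linear": [34.5,38,187],"delta_rot": [0,0,0.13]},
  {"jaw": 0.1,"linear": [34.5,38,187],"delta_rot": [0,0,0.13]},
  {"jaw": 0.1,"linear": [34.5,38,187],"delta_rot": [0,0,0.13]},
  {"jaw": 0.1,"linear": [34.5,38,187],"delta_rot": [0,0,0.13]},
  {"jaw": 0.1,"linear": [34.5,38,187],"delta_rot": [0,0,0.13]},
  {"jaw": 0.1,"linear": [34.5,38,187],"delta_rot": [0,0,0.13]},
  {"jaw": 0.1,"linear": [34.5,38,187],"delta_rot": [0,0,0.13]},
])

```text
t: 26.1
position: [632.6, -371.7, 29.3]
eef_rot: [3.137, 0.001, 0.904]
ft_force: [-1.5, -0.9, 6.7]
opening: 37.8
```

```bash
sed -i 's/\[556.5,143.9\]/[555.5,143.5]/' h.py
python3 - <<'E'
from h import *
goto(1,42)
E
```

```text
bay 1 [550.6 110.9]
shift [ 328.4 -362.9  -14.6]
turn [ 0.04  0.03 -5.92]
turn [ 3.000e-02 -6.000e-02  3.008e+01]
```

Emit:
send_rows([
  {"jaw": 0.1,"linear": [0,0,-30],"delta_rot": [0,0,0]},
  {"jaw": 0.1,"linear": [0,0,-70],"delta_rot": [0,0,0]},
  {"jaw": 0.1,"linear": [10,-11,-105],"delta_rot": [0,0,0]},
  {"jaw": 0.1,"linear": [34,-38,-130],"delta_rot": [0,0,-0.6]},
  {"jaw": 0.1,"linear": [60,-66,-140],"delta_rot": [0,0,-1.2]},
  {"jaw": 0.1,"linear": [87,-96,-140],"delta_rot": [0,0,-1.8]},
  {"jaw": 0.1,"linear": [114,-126,-140],"delta_rot": [0,0,-2.4]},
  {"jaw": 0.1,"linear": [141,-156,-140],"delta_rot": [0,0,-3]},
  {"jaw": 0.1,"linear": [168,-186,-140],"delta_rot": [0,0,-3.6]},
  {"jaw": 0.1,"linear": [195,-216,-140],"delta_rot": [0,0,-4.2]},
  {"jaw": 0.1,"linear": [222,-245,-140],"delta_rot": [0,0,-4.8]},
  {"jaw": 0.1,"linear": [249,-275,-140],"delta_rot": [0,0,-5.4]},
  {"jaw": 0.1,"linear": [276,-305,-140],"delta_rot": [0,0,-5.9]},
  {"jaw": 0.1,"linear": [303,-335,-140],"delta_rot": [0,0,-5.9]},
  {"jaw": 0.1,"linear": [320,-354,-140],"delta_rot": [0,0,-5.9]},
  {"jaw": 0.1,"linear": [328,-363,-140],"delta_rot": [0,0,-5.9]},
  {"jaw": 0.1,"linear": [328,-363,-140],"delta_rot": [0,0,-5.9]},
  {"jaw": 0.1,"linear": [328,-363,-140],"delta_rot": [0,0,-5.9]},
  {"jaw": 0.1,"linear": [328,-363,-140],"delta_rot": [0,0,-5.9]},
])

```text
t: 27.68
position: [549.9, 109.2, 166.6]
eef_rot: [3.141, 0.002, 1.415]
ft_force: [0.9, -1.3, -2.2]
opening: 37.7
```

Run:
```python
from h import *
goto(1,45); drawer('wrist','w5.png')
```

```text
bay 1 [550.6 110.9]
shift [  2.    0.4 121.6]
turn [ 0.01  0.03 -0.06]
turn [ 4.000e-02 -1.000e-02  3.594e+01]
front/pack top 5144 [493.8 152.9] [305.4  12.7] 81.4 62.3
front/pack top 4297 [559.8 179.6] [89.7 39.1] -8.7 58.7
front/pack top 4291 [572.9 242.9] [89.3 39.2] -8.8 58.6
front/pack top 98 [603.  -12.5] [16.3  7.8] 72.8 59.8
rib/wall 61 [476.4  62.5] [58.8  0.2] 81.6 27.5
rib/wall 1181 [542.7  40.2] [107.1  66.3] -11.4 28.6
rib/wall 257 [513.9  83.4] [41.   6.1] -8.1 28.6
rib/wall 308 [527.4 148. ] [47.6  6.3] -8.6 28.5
rib/wall 64 [508.4 274.3] [58.   0.2] 81.7 28.6
rib/wall 231 [558.  164.6] [104.4  32.8] -26.1 28.6
rib/wall 1055 [570.6 220.5] [105.3  54.2] -21.4 28.9
rib/wall 143 [531.3 280.3] [14.9  7.1] -10.1 28.4
rib/wall 97 [609.9 -12.2] [24.7  9.4] 15.0 28.2
```

View pics/w5.png

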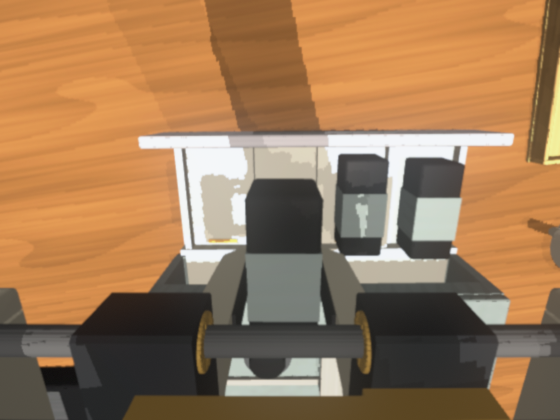

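Emit:
send_rows([
  {"jaw": 0.1,"linear": [0,0,35],"delta_rot": [0,0,0]},
  {"jaw": 0.1,"linear": [0,0,70],"delta_rot": [0,0,0]},
  {"jaw": 0.1,"linear": [0,0,95],"delta_rot": [0,0,0]},
  {"jaw": 0.1,"linear": [0,0,110],"delta_rot": [0,0,0]},
  {"jaw": 0.1,"linear": [0,0,118],"delta_rot": [0,0,0]},
  {"jaw": 0.1,"linear": [0,0,123],"delta_rot": [0,0,0]},
  {"jaw": 0.1,"linear": [0,0,123],"delta_rot": [0,0,0]},
  {"jaw": 0.1,"linear": [0,0,123],"delta_rot": [0,0,0]},
])

```text
t: 28.4
position: [550.7, 110.1, 45.1]
eef_rot: [3.139, 0.001, 1.416]
ft_force: [-0.4, -1.9, 4.4]
opening: 37.4
```

Emit:
send_rows([
  {"jaw": 0.5,"linear": [0,0,0],"delta_rot": [0,0,0]},
  {"jaw": 0.5,"linear": [0,0,0],"delta_rot": [0,0,0]},
  {"jaw": 0.5,"linear": [0,0,0],"delta_rot": [0,0,0]},
  {"jaw": 0.5,"linear": [0,0,-5],"delta_rot": [0,0,0]},
  {"jaw": 0.5,"linear": [0,0,-40],"delta_rot": [0,0,0]},
  {"jaw": 0.5,"linear": [0,0,-80],"delta_rot": [0,0,0]},
  {"jaw": 0.65,"linear": [-20,-1,-115],"delta_rot": [0,0,0]},
  {"jaw": 0.65,"linear": [-50,-3,-140],"delta_rot": [0,0,0]},
])

```text
t: 29.07
position: [540.6, 67.4, 187.1]
eef_rot: [3.137, -0.004, 1.427]
ft_force: [1.7, -0.6, -0.8]
opening: 55.5
```

Emit:
send_rows([
  {"jaw": 0.65,"linear": [-25,-1,-30],"delta_rot": [0,0,1.4]},
  {"jaw": 0.65,"linear": [-50,-3,-30],"delta_rot": [0,0,2.8]},
  {"jaw": 0.65,"linear": [-75,-4,-30],"delta_rot": [0,0,4.2]},
  {"jaw": 0.65,"linear": [-100,-5,-30],"delta_rot": [0,0,5.6]},
  {"jaw": 0.65,"linear": [-125,-7,-30],"delta_rot": [0,0,7]},
  {"jaw": 0.65,"linear": [-150,-8,-30],"delta_rot": [0,0,8.4]},
  {"jaw": 0.65,"linear": [-175,-9,-30],"delta_rot": [0,0,9.8]},
  {"jaw": 0.65,"linear": [-200,-11,-30],"delta_rot": [0,0,11.2]},
  {"jaw": 0.65,"linear": [-225,-12,-30],"delta_rot": [0,0,12.6]},
  {"jaw": 0.65,"linear": [-250,-13,-30],"delta_rot": [0,0,14]},
  {"jaw": 0.65,"linear": [-275,-14,-30],"delta_rot": [0,0,15.4]},
  {"jaw": 0.65,"linear": [-300,-16,-30],"delta_rot": [0,0,16.8]},
  {"jaw": 0.65,"linear": [-325,-17,-30],"delta_rot": [0,0,18.2]},
  {"jaw": 0.65,"linear": [-345,-18,-30],"delta_rot": [0,0,19.6]},
  {"jaw": 0.65,"linear": [-365,-20,-30],"delta_rot": [0,0,21]},
  {"jaw": 0.65,"linear": [-365,-20,-30],"delta_rot": [0,0,22.4]},
  {"jaw": 0.65,"linear": [-365,-20,-30],"delta_rot": [0,0,23.8]},
  {"jaw": 0.65,"linear": [-365,-20,-30],"delta_rot": [0,0,24.8]},
  {"jaw": 0.65,"linear": [-365,-20,-30],"delta_rot": [0,0,24.8]},
  {"jaw": 0.65,"linear": [-365,-20,-30],"delta_rot": [0,0,24.8]},
])

```text
t: 30.73
position: [464.3, -293.8, 213.7]
eef_rot: [-3.142, 0.0, -0.742]
ft_force: [-0.6, -0.6, -0.2]
opening: 60.5
```

Run:
```python
from h import *
o=ctrl.get_obs();print(o['position'],o['qpos'].round(2))
P,C=merged(('wrist',)); packs(P,C)
print('side');P,C=merged(('side',)); k=P[:,1]<0; packs(P[k],C[k]); drawer('side')
tool([464.7,-296.2,28],np.deg2rad(-43.1))
```

```text
[ 464.3283291  -293.82319217  213.68278044] [ 0.05  0.57  0.76  1.75 -0.45  1.01  0.23]
3166 [ 324.  -145.8] [89.5 39.9] ang -62.1 z 42.4 col [ 80. 141. 249.]
951 [ 341.1 -299.3] [90.1 38.6] ang 8.8 z 42.2 col [101. 151. 251.]
1005 [ 339.  -494.9] [78.7 37.1] ang -53.9 z 36.4 col [218. 210. 201.]
2077 [ 410.2 -426.9] [73.8 67.4] ang 47.6 z 36.7 col [142. 214. 138.]
2906 [ 464.7 -295.8] [89.5 38.1] ang 46.7 z 42.5 col [108.  84.  76.]
57 [ 579.2 -594.3] [11.1  6.4] ang -16.1 z 46.0 col [156. 110.  57.]
side
610 [ 323.6 -145.6] [90.8 41.5] ang -61.9 z 41.5 col [ 67.  92. 188.]
684 [ 341.5 -299.8] [91.4 40.2] ang 9.4 z 41.4 col [ 49. 106. 225.]
1979 [ 386.9 -459.2] [142.7  80.5] ang 36.4 z 36.7 col [157. 157. 146.]
602 [ 464.  -297.3] [92.4 39.6] ang 47.8 z 41.7 col [34. 31. 30.]
141 [664.8 -27.5] [136.    8.8] ang -11.0 z 41.2 col [63. 67. 64.]
179 [ 707.4 -594.5] [103.1  12.7] ang 76.8 z 41.9 col [23. 23. 23.]
32 [ 713.8 -529.3] [27.3  4.4] ang 70.8 z 44.7 col [8.5 7.  8. ]
176 [ 756.3 -201. ] [76.  56.8] ang 86.6 z 35.7 col [63.5 56.5 54. ]
33 [ 733.6 -510.2] [18.1  4.8] ang 78.5 z 42.3 col [24. 22. 24.]
42 [ 765.6 -258.5] [27.6 21.8] ang 87.4 z 35.1 col [25.5 25.  26. ]
front/pack top 406 [494.3 152.9] [307.6  14.6] 81.6 61.2
front/pack top 376 [548.1 110.8] [91.2 45.2] -9.1 58.3
front/pack top 358 [559.8 178.1] [91.6 44.5] -8.6 58.1
front/pack top 334 [572.5 243.3] [90.9 45.1] -9.6 58.2
rib/wall 308 [549.6  55.1] [103.   98.3] -9.8 28.1
rib/wall 83 [565.6 156.7] [102.3  31.8] 0.2 28.1
shift [  1.8   1.3 185.8]
turn [-0.   -0.    0.11]
turn [ 0.000e+00 -1.000e-02 -3.589e+01]
```

Emit:
send_rows([
  {"jaw": 0.65,"linear": [1.8,1.5,40],"delta_rot": [0,0,0.13]},
  {"jaw": 0.65,"linear": [1.8,1.5,80],"delta_rot": [0,0,0.13]},
  {"jaw": 0.65,"linear": [1.8,1.5,120],"delta_rot": [0,0,0.13]},
  {"jaw": 0.65,"linear": [1.8,1.5,150],"delta_rot": [0,0,0.13]},
  {"jaw": 0.65,"linear": [1.8,1.5,175],"delta_rot": [0,0,0.13]},
  {"jaw": 0.65,"linear": [1.8,1.5,187],"delta_rot": [0,0,0.13]},
  {"jaw": 0.65,"linear": [1.8,1.5,187],"delta_rot": [0,0,0.13]},
  {"jaw": 0.1,"linear": [1.8,1.5,187],"delta_rot": [0,0,0.13]},
  {"jaw": 0.1,"linear": [1.8,1.5,187],"delta_rot": [0,0,0.13]},
  {"jaw": 0.1,"linear": [1.8,1.5,187],"delta_rot": [0,0,0.13]},
  {"jaw": 0.1,"linear": [1.8,1.5,187],"delta_rot": [0,0,0.13]},
  {"jaw": 0.1,"linear": [1.8,1.5,187],"delta_rot": [0,0,0.13]},
  {"jaw": 0.1,"linear": [1.8,1.5,187],"delta_rot": [0,0,0.13]},
  {"jaw": 0.1,"linear": [1.8,1.5,187],"delta_rot": [0,0,0.13]},
  {"jaw": 0.1,"linear": [1.8,1.5,187],"delta_rot": [0,0,0.13]},
])

```text
t: 32.13
position: [465.1, -297.0, 28.1]
eef_rot: [-3.141, -0.002, -0.756]
ft_force: [-1.1, 0.9, 6.5]
opening: 37.8
```

Run:
```python
from h import *
goto(0,42)
```

```text
bay 0 [540.7  45.6]
shift [-179.9 -301.2  -13.9]
turn [ 2.000e-02 -3.000e-02 -2.494e+01]
turn [-0.02 -0.02 11.06]
```

Emit:
send_rows([
  {"jaw": 0.1,"linear": [0,0,-30],"delta_rot": [0,0,0]},
  {"jaw": 0.1,"linear": [0,0,-70],"delta_rot": [0,0,0]},
  {"jaw": 0.1,"linear": [-5,-8,-105],"delta_rot": [0,0,0.5]},
  {"jaw": 0.1,"linear": [-20,-33,-130],"delta_rot": [0,0,1.5]},
  {"jaw": 0.1,"linear": [-36,-60,-140],"delta_rot": [0,0,2.5]},
  {"jaw": 0.1,"linear": [-53,-89,-140],"delta_rot": [0,0,3.5]},
  {"jaw": 0.1,"linear": [-70,-117,-140],"delta_rot": [0,0,4.5]},
  {"jaw": 0.1,"linear": [-87,-146,-140],"delta_rot": [0,0,5.5]},
  {"jaw": 0.1,"linear": [-104,-174,-140],"delta_rot": [0,0,6.5]},
  {"jaw": 0.1,"linear": [-121,-203,-140],"delta_rot": [0,0,7.5]},
  {"jaw": 0.1,"linear": [-138,-231,-140],"delta_rot": [0,0,8.5]},
  {"jaw": 0.1,"linear": [-155,-260,-140],"delta_rot": [0,0,9.5]},
  {"jaw": 0.1,"linear": [-170,-285,-140],"delta_rot": [0,0,10.5]},
  {"jaw": 0.1,"linear": [-180,-301,-140],"delta_rot": [0,0,11.06]},
  {"jaw": 0.1,"linear": [-180,-301,-140],"delta_rot": [0,0,11.06]},
  {"jaw": 0.1,"linear": [-180,-301,-140],"delta_rot": [0,0,11.06]},
  {"jaw": 0.1,"linear": [-180,-301,-140],"delta_rot": [0,0,11.06]},
])

```text
t: 33.55
position: [539.4, 44.7, 166.8]
eef_rot: [3.142, -0.001, -1.722]
ft_force: [0.9, -0.2, -1.2]
opening: 37.8
```

Run:
```python
from h import *
print(ctrl.get_obs()['qpos'].round(2))
goto(0,44); drawer('side','s6.png'); snap('wrist','w6.png')
```

```text
[-0.74  0.74  1.06  1.83 -0.75  1.04 -1.09]
bay 0 [540.7  45.6]
shift [ -1.2  -1.1 122.8]
turn [-2.000e-02 -0.000e+00  3.599e+01]
turn [ 0.   -0.01 -0.01]
front/pack top 411 [493.5 151.8] [306.6  13.3] 81.6 61.2
front/pack top 157 [520.8 114. ] [40.  36.9] 80.5 58.2
front/pack top 347 [559.1 178.1] [89.6 43. ] -6.8 58.2
front/pack top 326 [573.2 242.5] [89.4 42.8] -9.7 58.0
rib/wall 256 [549.5  53.7] [100.9 100.1] -10.2 28.5
```

View pics/s6.png

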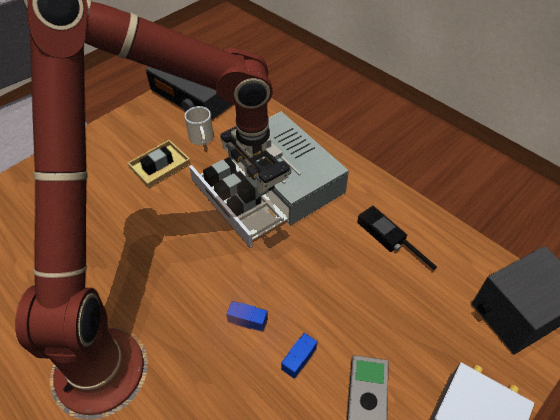

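The side view shows packs in bays 1 to 3 at about (237,183), the fourth held above bay 0 at (262,215), and the charged pack in the tray at (157,158). Lowering.

Emit:
send_rows([
  {"jaw": 0.1,"linear": [1,0,35],"delta_rot": [0,0,0]},
  {"jaw": 0.1,"linear": [1,0,70],"delta_rot": [0,0,0]},
  {"jaw": 0.1,"linear": [1,0,95],"delta_rot": [0,0,0]},
  {"jaw": 0.1,"linear": [1,0,110],"delta_rot": [0,0,0]},
  {"jaw": 0.1,"linear": [1,0,118],"delta_rot": [0,0,0]},
  {"jaw": 0.1,"linear": [1,0,123.5],"delta_rot": [0,0,0]},
  {"jaw": 0.1,"linear": [1,0,123.5],"delta_rot": [0,0,0]},
  {"jaw": 0.1,"linear": [1,0,123.5],"delta_rot": [0,0,0]},
])

```text
t: 34.32
position: [540.8, 43.8, 44.4]
eef_rot: [-3.139, 0.0, -1.723]
ft_force: [0.8, 0.7, -1.2]
opening: 37.8
```

Emit:
send_rows([
  {"jaw": 0.5,"linear": [0,0,0.5],"delta_rot": [0,0,0]},
  {"jaw": 0.5,"linear": [0,0,0.5],"delta_rot": [0,0,0]},
  {"jaw": 0.5,"linear": [0,0,0.5],"delta_rot": [0,0,0]},
  {"jaw": 0.5,"linear": [0,0,-5],"delta_rot": [0,0,0]},
  {"jaw": 0.5,"linear": [0,0,-40],"delta_rot": [0,0,0]},
  {"jaw": 0.5,"linear": [0,0,-80],"delta_rot": [0,0,0]},
  {"jaw": 0.5,"linear": [0,0,-115],"delta_rot": [0,0,-1]},
  {"jaw": 0.3,"linear": [0,20,-140],"delta_rot": [0,0,-2.4]},
  {"jaw": 0,"linear": [0,40,-160],"delta_rot": [0,0,-3.8]},
  {"jaw": 0,"linear": [0,60,-160],"delta_rot": [0,0,-5.2]},
  {"jaw": 0,"linear": [0,80,-160],"delta_rot": [0,0,-6.6]},
  {"jaw": 0,"linear": [0,100,-160],"delta_rot": [0,0,-8]},
  {"jaw": 0,"linear": [0,110,-160],"delta_rot": [0,0,-9.4]},
  {"jaw": 0,"linear": [0,110,-160],"delta_rot": [0,0,-10.8]},
  {"jaw": 0,"linear": [0,110,-160],"delta_rot": [0,0,-12.2]},
  {"jaw": 0,"linear": [0,110,-160],"delta_rot": [0,0,-13.6]},
  {"jaw": 0,"linear": [0,110,-160],"delta_rot": [0,0,-15]},
  {"jaw": 0,"linear": [0,110,-160],"delta_rot": [0,0,-16.4]},
  {"jaw": 0,"linear": [0,110,-160],"delta_rot": [0,0,-17.8]},
  {"jaw": 0,"linear": [0,110,-160],"delta_rot": [0,0,-17.8]},
])

```text
t: 35.98
position: [431.0, 60.9, 203.8]
eef_rot: [-3.141, -0.001, -0.167]
ft_force: [-0.4, 0.6, -0.3]
opening: 0.4
```

Run:
```python
from h import *
print(ctrl.get_obs()['qpos'].round(2))
drawer('side'); tool([445,160,130],np.deg2rad(81.4));
```

```text
[-0.72  0.39  0.73  2.06 -0.35  0.82  0.05]
front/pack top 218 [483.2  77.3] [154.6  13.7] 81.3 61.0
front/pack top 408 [539.9  44.6] [90.8 43.4] -8.0 57.9
front/pack top 369 [547.4 111.4] [89.2 43.1] -11.3 58.2
front/pack top 244 [565.9 177.8] [77.6 43.3] -6.4 58.3
rib/wall 164 [542.8  20.8] [100.5  31.8] -11.2 28.0
shift [ -3.1 -99.9  73.7]
turn [-0.000e+00 -1.000e-02 -1.824e+01]
turn [-1.000e-02  0.000e+00  1.776e+01]
```

Emit:
send_rows([
  {"jaw": 0,"linear": [0,-15,0],"delta_rot": [0,0,-1.4]},
  {"jaw": 0,"linear": [0,-30,0],"delta_rot": [0,0,-2.8]},
  {"jaw": 0,"linear": [0,-45,0],"delta_rot": [0,0,-4.2]},
  {"jaw": 0,"linear": [0,-60,0],"delta_rot": [0,0,-5.6]},
  {"jaw": 0,"linear": [0,-75,0],"delta_rot": [0,0,-7]},
  {"jaw": 0,"linear": [0,-90,0],"delta_rot": [0,0,-8.4]},
  {"jaw": 0,"linear": [-3,-100,0],"delta_rot": [0,0,-9.8]},
  {"jaw": 0,"linear": [-3,-100,0],"delta_rot": [0,0,-11.2]},
  {"jaw": 0,"linear": [-3,-100,0],"delta_rot": [0,0,-12.6]},
  {"jaw": 0,"linear": [-3,-100,0],"delta_rot": [0,0,-14]},
  {"jaw": 0,"linear": [-3,-100,0],"delta_rot": [0,0,-15.4]},
  {"jaw": 0,"linear": [-3,-100,0],"delta_rot": [0,0,-16.8]},
  {"jaw": 0,"linear": [-3,-100,0],"delta_rot": [0,0,-18.2]},
  {"jaw": 0,"linear": [-3,-100,0],"delta_rot": [0,0,-18.2]},
  {"jaw": 0,"linear": [-3,-100,20],"delta_rot": [0,0,-18.2]},
  {"jaw": 0,"linear": [-3,-100,20],"delta_rot": [0,0,-18.2]},
])

```text
t: 37.37
position: [443.2, 159.8, 181.2]
eef_rot: [-3.137, 0.003, 1.415]
ft_force: [-0.2, 0.2, -0.6]
opening: 0.5
```

Run:
```python
from h import *
print(ctrl.get_obs()['qpos'].round(2))
tool([450,159.5,40],np.deg2rad(81.4)); drawer('scene');drawer('wrist','w7.png')
P,C=merged(('scene','side'));k=P[:,1]>340; packs(P[k],C[k],36,56);k=P[:,1]<0; packs(P[k],C[k])
```

```text
[-0.58  0.41  0.26  1.98 -0.15  0.77  1.18]
shift [  1.2   7.4 141.2]
turn [-0.05  0.03 -0.06]
turn [ 0.05  0.07 35.94]
front/pack top 692 [544.3 145.5] [303.5 111.8] 80.9 59.3
front/pack top 292 [541.2  44.7] [90.3 38.4] -9.3 58.4
front/pack top 293 [561.8 179.9] [90.8 39. ] -10.3 58.0
front/pack top 287 [572.7 243.4] [86.1 38.3] -9.1 58.2
front/pack top 1733 [482.   71.4] [141.3  12.5] 82.5 61.9
front/pack top 1764 [506.2 233.9] [140.5  12.4] 80.5 62.1
front/pack top 998 [515.5  48.1] [43.  38.6] -9.1 58.4
front/pack top 403 [514.8 107.2] [26.4 19.4] -10.5 58.3
front/pack top 491 [528.4 191.4] [25.  24.4] -8.5 58.5
front/pack top 929 [549.8 247.1] [42.9 39.7] -9.7 58.4
front/pack top 109 [601.  -12.6] [12.9 10.5] 45.4 59.4
rib/wall 938 [489.9 153.6] [304.7   1.7] 81.6 28.6
rib/wall 179 [526.1  13.2] [59.6  6.4] -12.4 28.4
rib/wall 64 [522.2  66.5] [37.4  0.9] -7.7 28.3
rib/wall 184 [524.9  81.8] [38.4  6.4] -7.9 28.6
rib/wall 186 [544.2 212.2] [36.8  6.2] -8.9 28.6
rib/wall 71 [546.4 228. ] [39.   1.5] -10.9 28.4
rib/wall 200 [566.5 276.4] [64.   6.5] -6.1 28.7
664 [477.6 423.1] [9
[... 151 characters left out ...]
5.2 z 47.1 col [101.  94.  84.]
41 [915.8 571.2] [56.4  3.3] ang -85.7 z 45.5 col [30. 30. 30.]
890 [ 325.1 -145. ] [92.5 45.7] ang -60.7 z 41.8 col [ 52.  85. 174.]
942 [ 342.2 -299.9] [97.1 39.8] ang 8.7 z 41.6 col [ 40.  87. 196.]
2704 [ 386.5 -460. ] [152.4  81.6] ang 36.5 z 37.0 col [122. 130. 112.]
50 [ 502.3 -577.4] [67.1  2.8] ang 11.2 z 41.5 col [61. 57. 57.]
47 [ 555.7 -583.1] [41.5 15.2] ang -59.2 z 43.9 col [93. 88. 86.]
65 [ 569.8 -647.7] [63.5  9.4] ang -77.5 z 42.6 col [94. 89. 88.]
181 [ 707.9 -595. ] [102.3  11.7] ang 75.7 z 41.9 col [18. 18. 18.]
31 [ 713.7 -528.6] [25.1  4.6] ang 68.0 z 43.6 col [5. 5. 6.]
881 [ 756.5 -209.2] [131.1  61.9] ang 83.8 z 35.6 col [37. 35. 34.]
```

View pics/w7.png

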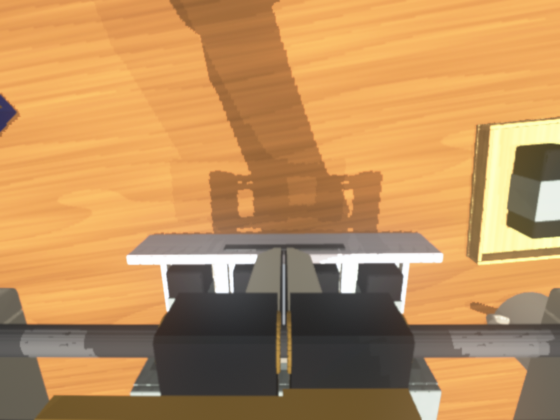

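Emit:
send_rows([
  {"jaw": 0,"linear": [0,3,20],"delta_rot": [-1,0,-0.05]},
  {"jaw": 0,"linear": [0,6,50],"delta_rot": [-2,0,-0.05]},
  {"jaw": 0,"linear": [0,8,80],"delta_rot": [-3,0,-0.05]},
  {"jaw": 0,"linear": [0,8,110],"delta_rot": [-4,0,-0.05]},
  {"jaw": 0,"linear": [0,8,130],"delta_rot": [-4,0,-0.05]},
  {"jaw": 0,"linear": [0,8,140],"delta_rot": [-4,0,-0.05]},
  {"jaw": 0,"linear": [0,8,140],"delta_rot": [-4,0,-0.05]},
  {"jaw": 0,"linear": [0,8,140],"delta_rot": [-4,0,-0.05]},
])

```text
t: 38.23
position: [460.4, 166.8, 60.2]
eef_rot: [2.814, 0.013, 1.421]
ft_force: [0.7, 0.7, -0.9]
opening: 0.7
```

Run:
```python
from h import *
o=ctrl.get_obs(); T=rot(o['eef_rot']); print(o['qpos'].round(2),T.round(2))
print('ex in tool',(T.T@[*ex,0]).round(3),'ey',(T.T@[*ey,0]).round(3))
print('own x,y rel charger', (o['position'][:2]-[721,114.5])@ex,(o['position'][:2]-[721,114.5])@ey, 'front', (np.array([489,153.3])-[721,114.5])@ex)
```

```text
[-0.79  0.62  0.38  2.29 -0.8   0.02  1.72] [[ 0.15  0.94  0.32]
 [ 0.99 -0.14 -0.06]
 [-0.01  0.32 -0.95]]
ex in tool [-0.     0.947  0.322] ey [ 1.     0.004 -0.013]
own x,y rel charger -265.49401206404576 12.81588660679361 front -235.19444000000001
```

Emit:
send_rows([
  {"jaw": 0,"linear": [0,12,-45],"delta_rot": [1,0,0]},
  {"jaw": 0,"linear": [0,13,-57],"delta_rot": [2,0,0]},
  {"jaw": 0,"linear": [0,13,-57],"delta_rot": [2.8,0,0]},
  {"jaw": 0,"linear": [0,13,-57],"delta_rot": [2.8,0,0]},
  {"jaw": 0,"linear": [0,13,-57],"delta_rot": [2.8,0,0]},
  {"jaw": 0,"linear": [0,13,-57],"delta_rot": [2.8,0,0]},
  {"jaw": 0,"linear": [0,13,-57],"delta_rot": [2.8,0,0]},
])

```text
t: 38.82
position: [453.0, 168.0, 117.9]
eef_rot: [3.06, 0.014, 1.421]
ft_force: [-0.2, -0.2, -0.4]
opening: 0.4
```

```bash
cat >> h.py <<'E'
def own():
    o=ctrl.get_obs(); T=rot(o['eef_rot']); print('q',o['qpos'].round(2),'ft',o['ft_force'].round(1))
    print('ex in tool',(T.T@[*ex,0]).round(3),'ey',(T.T@[*ey,0]).round(3),'down',(T.T@[0,0,-1]).round(3))
    d=o['position'][:2]-[721,114.5]; print('own x,y', (d@ex).round(1),(d@ey).round(1),'z',o['position'][2].round(1))
E
python3 - <<'E'
from h import *
own()
E
```

```text
q [-0.94  0.6   0.75  2.09 -0.64  0.61  1.66] ft [-0.2 -0.2 -0.4]
ex in tool [-0.     0.997  0.082] ey [ 1.     0.002 -0.014] down [ 0.014 -0.082  0.997]
own x,y -273.0 12.9 z 117.9
```

Emit:
send_rows([
  {"jaw": 0,"linear": [-13,7,30],"delta_rot": [0,0,0]},
  {"jaw": 0,"linear": [-13,6,55],"delta_rot": [0,0,0]},
  {"jaw": 0,"linear": [-13,5,70],"delta_rot": [0,0,0]},
  {"jaw": 0,"linear": [-13,5,74],"delta_rot": [0,0,0]},
  {"jaw": 0,"linear": [-13,5,74],"delta_rot": [0,0,0]},
  {"jaw": 0,"linear": [-13,5,74],"delta_rot": [0,0,0]},
])

```text
t: 39.32
position: [462.7, 152.1, 45.4]
eef_rot: [3.059, 0.014, 1.421]
ft_force: [-0.1, 0.2, 0.1]
opening: 0.6
```

Run:
```python
from h import *
own()
```

```text
q [-0.77  0.7   0.57  2.13 -0.79  0.44  1.82] ft [-0.1  0.2  0.1]
ex in tool [-0.     0.997  0.083] ey [ 1.     0.001 -0.014] down [ 0.014 -0.083  0.996]
own x,y -261.1 -1.4 z 45.4
```

Emit:
send_rows([
  {"jaw": 0,"linear": [0,8,0.7],"delta_rot": [0,0,0]},
  {"jaw": 0,"linear": [0,14,1.2],"delta_rot": [0,0,0]},
  {"jaw": 0,"linear": [0,19,1.6],"delta_rot": [0,0,0]},
  {"jaw": 0,"linear": [0,24,2],"delta_rot": [0,0,0]},
  {"jaw": 0,"linear": [0,30,2.5],"delta_rot": [0,0,0]},
  {"jaw": 0,"linear": [0,36,3],"delta_rot": [-0.2,0,0]},
  {"jaw": 0,"linear": [0,43,3.6],"delta_rot": [-0.4,0,0]},
  {"jaw": 0,"linear": [0,50,4.2],"delta_rot": [-0.6,0,0]},
  {"jaw": 0,"linear": [0,57,4.7],"delta_rot": [-0.8,0,0]},
  {"jaw": 0,"linear": [0,64,5.3],"delta_rot": [-1,0,0]},
  {"jaw": 0,"linear": [0,71,5.9],"delta_rot": [-1.2,0,0]},
  {"jaw": 0,"linear": [0,78,6.5],"delta_rot": [-1.5,0,0]},
  {"jaw": 0,"linear": [0,85,7],"delta_rot": [-1.8,0,0]},
  {"jaw": 0,"linear": [0,92,7.6],"delta_rot": [-2.1,0,0]},
  {"jaw": 0,"linear": [0,99,8.2],"delta_rot": [-2.4,0,0]},
  {"jaw": 0,"linear": [0,99,8.2],"delta_rot": [-2.4,0,0]},
  {"jaw": 0,"linear": [0,99,8.2],"delta_rot": [-2.4,0,0]},
])

```text
t: 40.73
position: [559.3, 137.7, 44.0]
eef_rot: [2.853, 0.015, 1.422]
ft_force: [-4.1, 0.7, -3.7]
opening: 0.4
```

Run:
```python
from h import *
own(); drawer('side','s8.png')
```

```text
q [-0.68  0.74  0.49  2.05 -0.86  0.23  1.9 ] ft [-4.1  0.7 -3.7]
ex in tool [-0.001  0.959  0.284] ey [ 1.     0.005 -0.014] down [ 0.015 -0.284  0.959]
own x,y -163.3 -1.2 z 44.0
front/pack top 162 [559.9  42.7] [108.8  12.4] 82.3 61.1
front/pack top 170 [593.5  37.2] [48.5 38.3] 81.1 57.7
front/pack top 113 [602.3 103.7] [44.6 41.2] 84.2 58.3
front/pack top 72 [619.8 172.8] [45.3 23.4] 83.5 58.8
rib/wall 74 [598.6  10.5] [48.  21.3] -9.3 28.2
```

View pics/s8.png

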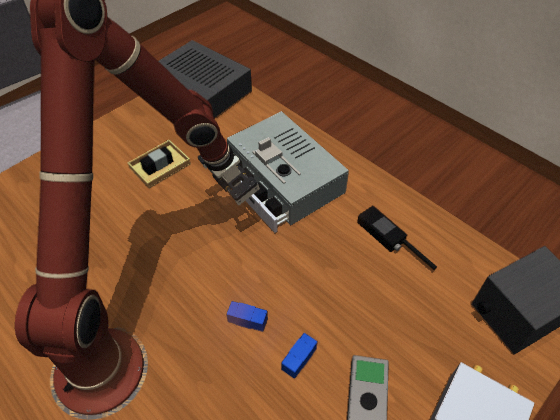

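Emit:
send_rows([
  {"jaw": 0,"linear": [0,7,2.1],"delta_rot": [0,0,0]},
  {"jaw": 0,"linear": [0,14,4.1],"delta_rot": [0,0,0]},
  {"jaw": 0,"linear": [0,21,6.2],"delta_rot": [0,0,0]},
  {"jaw": 0,"linear": [0,28,8.3],"delta_rot": [0,0,0]},
  {"jaw": 0,"linear": [0,34,10.1],"delta_rot": [0,0,0]},
  {"jaw": 0,"linear": [0,39,11.5],"delta_rot": [0,0,0]},
  {"jaw": 0,"linear": [0,43,12.7],"delta_rot": [0,0,0]},
  {"jaw": 0,"linear": [0,43,12.7],"delta_rot": [0,0,0]},
  {"jaw": 0,"linear": [0,43,12.7],"delta_rot": [0,0,0]},
])

```text
t: 41.53
position: [603.7, 131.0, 44.3]
eef_rot: [2.854, 0.015, 1.422]
ft_force: [-4.4, 1.1, -2.3]
opening: 0.5
```

Run:
```python
from h import *
own()
```

```text
q [-0.66  0.79  0.54  1.94 -0.83  0.32  1.89] ft [-4.4  1.1 -2.3]
ex in tool [-0.001  0.959  0.284] ey [ 1.     0.005 -0.014] down [ 0.015 -0.284  0.959]
own x,y -118.4 -1.2 z 44.3
```

Emit:
send_rows([
  {"jaw": 0,"linear": [0,2,0.6],"delta_rot": [0,0,0]},
  {"jaw": 0,"linear": [0,4,1.2],"delta_rot": [0,0,0]},
  {"jaw": 0,"linear": [0,6,1.8],"delta_rot": [0,0,0]},
  {"jaw": 0,"linear": [0,8,2.4],"delta_rot": [0,0,0]},
  {"jaw": 0,"linear": [0,8,2.4],"delta_rot": [0,0,0]},
  {"jaw": 0,"linear": [0,8,2.4],"delta_rot": [0,0,0]},
])

```text
t: 42.03
position: [606.9, 130.5, 43.9]
eef_rot: [2.864, 0.013, 1.423]
ft_force: [-17.3, 1.7, 9.2]
opening: 0.3
```

Run:
```python
from h import *
own()
```

```text
q [-0.66  0.79  0.55  1.93 -0.82  0.35  1.88] ft [-17.3   1.7   9.2]
ex in tool [-0.002  0.962  0.274] ey [ 1.     0.005 -0.012] down [ 0.013 -0.274  0.962]
own x,y -115.3 -1.2 z 43.9
```

Emit:
send_rows([
  {"jaw": 0,"linear": [0,-8,-2.4],"delta_rot": [0,0,0]},
  {"jaw": 0,"linear": [0,-25,-8],"delta_rot": [0,0,0]},
  {"jaw": 0,"linear": [0,-50,-16],"delta_rot": [0,0,0]},
  {"jaw": 0,"linear": [0,-60,-40],"delta_rot": [0.8,0,0]},
  {"jaw": 0.3,"linear": [0,-50,-75],"delta_rot": [1.6,0,0]},
  {"jaw": 0.4,"linear": [0,-40,-110],"delta_rot": [2.4,0,0]},
  {"jaw": 0.4,"linear": [0,-30,-145],"delta_rot": [3.2,0,0]},
  {"jaw": 0.4,"linear": [0,-20,-180],"delta_rot": [3.2,0,0]},
  {"jaw": 0.4,"linear": [0,-20,-180],"delta_rot": [3.2,0,0]},
  {"jaw": 0.4,"linear": [0,-20,-180],"delta_rot": [3.2,0,0]},
])

```text
t: 42.87
position: [548.4, 141.0, 216.0]
eef_rot: [3.116, 0.012, 1.42]
ft_force: [-0.0, 1.2, -1.0]
opening: 34.9
```

Run:
```python
from h import *
own(); catch(); drawer('side'); print('w');drawer('wrist','w9.png')
tool([680.9,163.8,128],np.deg2rad(81.5))
```

```text
q [-0.83  0.62  0.87  1.72 -0.52  1.03  1.64] ft [-0.   1.2 -1. ]
ex in tool [0.001 1.    0.026] ey [ 1.    -0.001 -0.012] down [ 0.012 -0.026  1.   ]
own x,y -174.6 0.5 z 216.0
plate 685 [658.4 142.4] [36.2 20.3] 81.5 114.6
tab 116 [692.3 160.3] [14.5  8.8] -4.6 142.6
btn 125 [649.2 142.5] [33.7  2. ] 82.6 106.1
btn 75 [661.9  88.8] [10.1  9.2] -16.9 106.9
front/pack top 403 [613.6 104.7] [261.9  49. ] -89.5 61.5
w
front/pack top 881 [603.4  22.7] [84.5 15. ] 82.0 62.0
front/pack top 837 [616.  129.5] [69.1 12.5] 82.0 61.8
front/pack top 944 [632.9 238.9] [95.7 10.6] 80.9 62.0
rib/wall 846 [613.5 134.8] [304.1   1.9] 81.6 28.7
shift [ 43.1 131.   84.6]
turn [ 0.16  0.17 -0.02]
turn [ 0.27 -0.25 35.98]
```

View pics/w9.png

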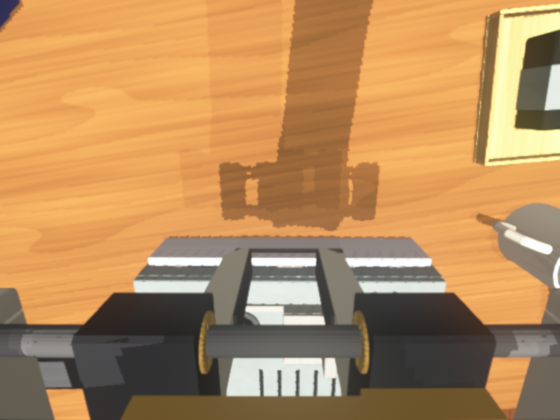

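Emit:
send_rows([
  {"jaw": 0.5,"linear": [14,40,0],"delta_rot": [0.16,0.17,0]},
  {"jaw": 0.5,"linear": [27,80,0],"delta_rot": [0.16,0.17,0]},
  {"jaw": 0.5,"linear": [40,115,0],"delta_rot": [0.16,0.17,0]},
  {"jaw": 0.5,"linear": [43,131,10],"delta_rot": [0.16,0.17,0]},
  {"jaw": 0.5,"linear": [43,131,20],"delta_rot": [0.16,0.17,0]},
  {"jaw": 0.5,"linear": [43,131,20],"delta_rot": [0.16,0.17,0]},
  {"jaw": 0.5,"linear": [43,131,20],"delta_rot": [0.16,0.17,0]},
])

```text
t: 43.6
position: [678.2, 164.5, 191.2]
eef_rot: [-3.137, 0.001, 1.42]
ft_force: [-0.6, 0.4, 0.4]
opening: 46.5
```

Run:
```python
from h import *
own(); catch(); tool([680.9,163.8,128],np.deg2rad(81.5))
```

```text
q [-0.64  0.84  0.79  1.32 -0.6   1.23  1.6 ] ft [-0.6  0.4  0.4]
ex in tool [ 0.001  1.    -0.005] ey [ 1.    -0.001 -0.001] down [0.001 0.005 1.   ]
own x,y -49.8 43.1 z 191.2
plate 3364 [678.7 145.8] [58.4 49.9] -8.2 114.6
tab 866 [681.  163.5] [36.2 11.6] -8.6 142.3
btn 105 [650.2 150.2] [49.7  0.8] 81.9 106.0
btn 1118 [668.2  77.1] [30.8 30.8] 78.5 107.3
shift [-0.5  2.6 64.5]
turn [-0.04  0.   -0.02]
turn [ 0.    0.06 35.98]
```

Emit:
send_rows([
  {"jaw": 0.5,"linear": [0,2,30],"delta_rot": [0,0,0]},
  {"jaw": 0.5,"linear": [0,2,50],"delta_rot": [0,0,0]},
  {"jaw": 0.5,"linear": [0,2,60],"delta_rot": [0,0,0]},
  {"jaw": 0.5,"linear": [0,2,63],"delta_rot": [0,0,0]},
  {"jaw": 0,"linear": [0,2,63],"delta_rot": [0,0,0]},
  {"jaw": 0,"linear": [0,2,63],"delta_rot": [0,0,0]},
  {"jaw": 0,"linear": [0,2,63],"delta_rot": [0,0,0]},
  {"jaw": 0,"linear": [0,2,63],"delta_rot": [0,0,0]},
  {"jaw": 0,"linear": [0,2,63],"delta_rot": [0,0,0]},
  {"jaw": 0,"linear": [0,2,63],"delta_rot": [0,0,0]},
  {"jaw": 0,"linear": [0,2,63],"delta_rot": [0,0,0]},
  {"jaw": 0,"linear": [0,2,63],"delta_rot": [0,0,0]},
  {"jaw": 0,"linear": [0,2,63],"delta_rot": [0,0,0]},
], grip_force=20)

```text
t: 44.73
position: [682.0, 163.1, 131.0]
eef_rot: [-3.141, 0.001, 1.42]
ft_force: [-1.5, -3.5, 5.2]
opening: 11.4
```

Emit:
send_rows([
  {"jaw": 0,"linear": [-10,0,2],"delta_rot": [0,0,0]},
  {"jaw": 0,"linear": [-22,0,2],"delta_rot": [0,0,0]},
  {"jaw": 0,"linear": [-34,0,2],"delta_rot": [0,0,0]},
  {"jaw": 0,"linear": [-46,0,2],"delta_rot": [0,0,0]},
  {"jaw": 0,"linear": [-56,0,2],"delta_rot": [0,0,0]},
  {"jaw": 0,"linear": [-64,0,2],"delta_rot": [0,0,0]},
  {"jaw": 0,"linear": [-69,0,2],"delta_rot": [0,0,0]},
  {"jaw": 0,"linear": [-73,0,2],"delta_rot": [0,0,0]},
  {"jaw": 0,"linear": [-76,0,2],"delta_rot": [0,0,0]},
  {"jaw": 0,"linear": [-77,0,2],"delta_rot": [0,0,0]},
  {"jaw": 0,"linear": [-77,0,2],"delta_rot": [0,0,0]},
])

```text
t: 45.65
position: [671.9, 93.6, 130.9]
eef_rot: [3.14, -0.009, 1.425]
ft_force: [-2.6, 4.1, 12.6]
opening: 12.2
```

Emit:
send_rows([
  {"jaw": 0,"linear": [-2,0,0],"delta_rot": [0,0,0]},
  {"jaw": 0,"linear": [-4,0,0],"delta_rot": [0,0,0]},
  {"jaw": 0,"linear": [-4,0,0],"delta_rot": [0,0,0]},
  {"jaw": 0,"linear": [-4,0,0],"delta_rot": [0,0,0]},
])

```text
t: 45.98
position: [671.9, 93.5, 130.8]
eef_rot: [3.14, -0.015, 1.428]
ft_force: [-2.0, 8.7, 12.1]
opening: 11.8
```

End stop reached: no further travel, and the force is rising. Releasing and lifting.

Emit:
send_rows([
  {"jaw": 0,"linear": [6,0,0],"delta_rot": [0,0,0]},
  {"jaw": 0.5,"linear": [6,0,0],"delta_rot": [0,0,0]},
  {"jaw": 0.5,"linear": [6,0,0],"delta_rot": [0,0,0]},
  {"jaw": 0.5,"linear": [6,0,0],"delta_rot": [0,0,0]},
  {"jaw": 0.5,"linear": [6,0,0],"delta_rot": [0,0,0]},
  {"jaw": 0.5,"linear": [6,0,0],"delta_rot": [0,0,0]},
  {"jaw": 0.5,"linear": [6,0,-30],"delta_rot": [0,0,0]},
  {"jaw": 0.5,"linear": [6,0,-60],"delta_rot": [0,0,0]},
  {"jaw": 0.5,"linear": [6,0,-95],"delta_rot": [0,0,0]},
  {"jaw": 0.5,"linear": [6,-40,-125],"delta_rot": [0,0,0]},
  {"jaw": 0.5,"linear": [6,-60,-125],"delta_rot": [0,0,0]},
  {"jaw": 0.5,"linear": [6,-60,-125],"delta_rot": [0,0,0]},
  {"jaw": 0.5,"linear": [6,-60,-125],"delta_rot": [0,0,0]},
])

```text
t: 47.07
position: [610.9, 99.9, 253.8]
eef_rot: [-3.141, -0.002, 1.421]
ft_force: [1.6, 0.6, 0.7]
opening: 46.8
```

Run:
```python
from h import *
own(); catch(); drawer('wrist'); snap('scene','sc10.png'); snap('side','s10.png')
P,C=merged(('scene','side'));k=P[:,1]>340; packs(P[k],C[k],36,56);k=P[:,1]<0; packs(P[k],C[k])
```

```text
q [-0.66  0.66  0.85  1.5  -0.52  1.22  1.69] ft [1.6 0.6 0.7]
ex in tool [-0.  1. -0.] ey [1.    0.    0.002] down [-0.002  0.     1.   ]
own x,y -106.7 -30.9 z 253.8
plate 2028 [668.3  76.9] [58.6 49.7] -8.4 114.6
tab 495 [670.6  95.2] [35.5 11.6] -8.6 142.3
btn 102 [640.1  81.4] [49.3  1.4] 81.4 106.4
front/pack top 2694 [616.7 133.2] [306.   11.6] 81.7 62.2
rib/wall 400 [613.4 135.1] [303.    0.9] 81.6 28.7
664 [478.3 422.2] [98.1 46.3] ang -3.7 z 45.6 col [50. 50. 43.]
347 [654.4 429.1] [84.6 80.8] ang 27.7 z 46.9 col [105.  98.  87.]
35 [686.4 583.5] [33.6  5.6] ang -80.1 z 47.0 col [3. 4. 4.]
43 [916.4 568.7] [59.3  3.2] ang -84.9 z 46.0 col [31. 30. 30.]
890 [ 324.6 -145.3] [91.4 45.3] ang -63.0 z 41.3 col [ 50.  85. 170.]
943 [ 342.1 -299.6] [95.5 40.2] ang 9.7 z 41.6 col [ 40.  85. 193.]
2700 [ 386.3 -460.4] [156.6  82.1] ang 36.5 z 36.8 col [123. 128. 113.]
95 [ 575.  -656.9] [81.8 28.2] ang -58.1 z 44.3 col [96. 90. 88.]
217 [ 710.8 -580.7] [129.5  16.4] ang 79.7 z 42.5 col [17. 17. 17.]
890 [ 757.1 -208.8] [130.   60.8] ang 83.4 z 35.7 col [37. 35. 34.]
```

View pics/sc10.png

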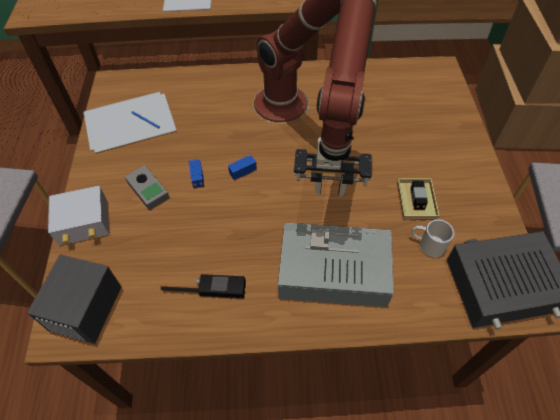

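View pics/s10.png

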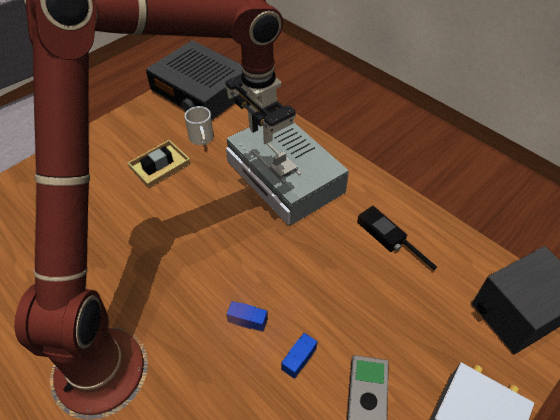

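The drawer is shut, the catch plate is centred on the button, the charged pack is in the tray, and the bystanders haven't moved. Handing in.

```bash
python3 -c "
from h import *
print(workorder.finish_job())"
```

```text
the job is handed in; nothing more can be done
None
```

The battery change-over is done and handed in at about 47 s of the 210 s allowed. I slid the catch aside to its end stop and pressed the button. The charged pack went from bay 2 into the tray, and all four table packs went into the drawer, one to each bay. I then pushed the drawer shut until it latched and slid the catch back to its stop over the button.

**Final checks:**
- **Drawer:** it stayed shut after I backed off. The front stands 125 mm in from fully open.
- **Catch:** the plate centre is at (668.3, 76.9) mm and the button centre was measured at (668.2, 77.1) mm. It stopped moving as the force rose.
- **Charged pack:** it lies flat in the tray, its top at about 46 mm.
- **Table packs:** before closing, all four lay flat in their bays, with tops at about 58 mm. I could not see inside the drawer once it was shut.
- **Bystanders:** the meter and handheld radio measured in the same place as at the start, to within a few mm of camera noise. The mug was not measured at the start, but it matches its earlier views and nothing came near it.

**What went differently than planned:**
- One pack was knocked about 50 mm aside while the arm was elsewhere. I measured it again and picked it up from there.
- My first drawer measurement was taken before it had fully opened and was about 5 mm short. I corrected the bay positions before placing the other three packs. The first pack still sits inside its bay, about 3 mm off centre.
- My first tilted approach to the drawer front ran into a joint limit short of the target. I backed up and used a smaller tilt.
- At the start the catch measured about 4 mm from fully closed.

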